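Take down a bench test: isolate, pull the plugs, draw out the packing

ROBOT

A 6-joint arm with a two-finger parallel gripper is mounted at the origin on the work surface. World frame = base frame: x ahead of the robot, y to its left, z up, the work surface at z = 0. Lengths are in mm, angles in rad, forces in N, time in s.
With the tool pointing down it reaches from about 400 to 925 mm from the base axis. Payload 12.5 kg.
Tool frame: the origin (TCP) lies at the very end of the fingers, on their centre line; the grasp point (between the pads) lies env.hold_point_z behind it (env.hold_point_z is the distance from the TCP to the grasp point, in mm); y points along the fingers, z is the direction in which the jaws open and shut, and the axes are right-handed (so a half turn about y gives the same grasp; the last joint's range is limited). The gripper opens to 95 mm and grips with 3 to 60 N. Pads are 20 mm wide; open, the fingers measure 119 mm over their backs; the gripper's body (75 mm by 180 mm) begins 59 mm behind the grasp point.
Start: joints at [-1.375, 0.491, 1.559, -0, 1.092, -0.106], TCP at [185.798, -596.763, 214.661] pointing down, gripper open.
Joint ranges: [-3.1, 3.1], [-0.84, 2.19], [0.05, 2.79], [-1.13, 4.28], [0.06, 2.93], [-2.69, 2.69]. Speed limits (rad/s): [2.22, 2.22, 2.79, 3.14, 3.14, 3.14].

INTERFACE

Orientations are given as [roll, pitch, yaw] about the fixed x, y, z axes, in that order (R = Rz(yaw) Ry(pitch) Rx(roll)).
In Python, from cell import env gives the robot as it stands.
- The arm moves only by the shell command python3 -m inch 'ROWS'. ROWS is JSON, one flat list of numbers, 7 for each row, row after row: the shift along the tool's x, y, z in m, then the turn, a rotation vector about the tool's x, y, z in degrees, then the closure, from -1 (fully open) to 1 (shut). In form: [tx, ty, tz, ax, ay, az, hand, tx, ty, tz, ax, ay, az, hand, ...]. A call has 1 to 10 rows; each row shifts and turns the commanded pose from where the row before left it, along the tool's axes as they then stand; what a row does not reach is not made up. A row lasts 1/10 s, in which the tool goes at most 50 mm and 8.59 degrees, less where a joint would pass 70% of its speed; a pose out of reach is approached as far as the arm can. A call is refused whole if a number of a shift passes 0.05 or a number of a turn 8.59, either way. A call with a gripper value outside its range is refused whole. The fingers move at their own pace and stop on an object; the grip force is fixed at half the most. Time passes only in rows, so rows that do not move let the fingers close. It gives the time, the measured TCP pose, the force and the opening at its end, in the units of the state.
- env.state(): the state, without advancing time (a new reading comes with each control period).
- env.read_camera(name): name is "side" or "top" or "wrist"; returns a dict with "pixels" (384x512x3 uint8, blue, green, red), "depth" (384x512 float32, mm along the optical axis (not along the pixel's ray), 0 where there is no reading), "mtx" (3x3 intrinsics, pixels), "k1" (the pictures are not rectified: a ray, as slopes to the right and down, at radius r is drawn at 1 + k1 r^2 times it, then the intrinsics apply), "R" (3x3) and "t" (3): a world point X has camera coordinates R X + t. Camera axes: x right, y down, z forward; pixel columns grow to the right and rows downward; lengths in mm; the calibration is good to about 2 mm. A picture is of the moment at which its call begins.
- env.job_done(): hands the job in, once; it reports no verdict.
The state is a dict: "t": time; "joints": joint angles; "qvel": joint speeds; "tau": joint torques, N m; "eef_pos": TCP position; "tcp_rot": TCP orientation; "ft_force": force on the tool from outside, world axes, zero at the start; "moment": the same for the moment, N m; "opening": opening from 0.0 (shut) to 1.0 (fully open).
Only numpy, scipy, OpenCV 4.12 (cv2) and the standard library are available. Lean on these libraries where they do the work, as an engineer would, in place of code of your own. Each camera call takes 0.05 s, during which the arm holds its last target.

TASK

The bench test is over: first throw the isolator lever over to off, away from the robot, then pull every shorting plug out of the top of the white power unit and put the plugs in the narrow compartment of the grey tray. Only then draw the two packing strips out from under the front of the unit without shifting or tipping it, and lay them flat in the wide compartment (one on top of the other is fine). Leave the unit and the other things on the bench where they are.

Things in the scene. Friction and masses are not known exactly. Their poses are not given: they have to be found in the camera images.
- unit: white power unit, 120 (x) x 220 (y) x 58 mm high, about 2.8 kg, loose, most weight at the rear. Origin: centre of its footprint at bench level; z up, front faces -x. Its underside is 8 mm up. It stands on two rear feet (x +50, y +-100 mm) and in front on the two strips; its front feet (x -51, y +-100 mm, radius 7) hang 1.5 mm clear, so it settles 1.5 mm when the strips are gone
- unit_top (a point): centre of the unit's flat top, 58 mm above the bench. Four sockets in a row at unit x 0, y -66, -22, +22, +66 mm: slots 42 (x) x 16 (y) mm, 22 mm deep. A sprung catch in each holds the plug: it takes roughly 4 to 10 N straight up to free it, within the first 10 mm; the plug is wholly out after 20 mm
- plug0: shorting plug (absent in some starts), 50 g, starts seated in the unit's socket at y -66 mm, axes along the unit's. Origin: centre of the blade's foot (38 mm up when seated); z up through the plug. Brass blade 40 (x) x 14 (y) mm, z 0 to 20 mm (6 mm thick above z 6); black grip block 44 (x) x 26 (y) mm, z 20 to 62 mm, resting on the unit's top. It can stand on its blade's foot
- plug1: shorting plug (absent in some starts), 50 g, starts seated in the unit's socket at y -22 mm, axes along the unit's. Origin: centre of the blade's foot (38 mm up when seated); z up through the plug. Brass blade 40 (x) x 14 (y) mm, z 0 to 20 mm (6 mm thick above z 6); black grip block 44 (x) x 26 (y) mm, z 20 to 62 mm, resting on the unit's top. It can stand on its blade's foot
- plug2: shorting plug (absent in some starts), 50 g, starts seated in the unit's socket at y +22 mm, axes along the unit's. Origin: centre of the blade's foot (38 mm up when seated); z up through the plug. Brass blade 40 (x) x 14 (y) mm, z 0 to 20 mm (6 mm thick above z 6); black grip block 44 (x) x 26 (y) mm, z 20 to 62 mm, resting on the unit's top. It can stand on its blade's foot
- plug3: shorting plug (absent in some starts), 50 g, starts seated in the unit's socket at y +66 mm, axes along the unit's. Origin: centre of the blade's foot (38 mm up when seated); z up through the plug. Brass blade 40 (x) x 14 (y) mm, z 0 to 20 mm (6 mm thick above z 6); black grip block 44 (x) x 26 (y) mm, z 20 to 62 mm, resting on the unit's top. It can stand on its blade's foot
- strip0: packing strip, bare wood, 120 (x) x 36 (y) x 8 mm, 45 g. Origin: centre of its underside; x along its length. It starts flat on the bench under the unit's front at about unit y -55 mm: the +x end 45 to 54 mm under the case, the rest standing out in front (-x), lengthways within 0.1 rad of the unit's x. The unit rests on it, so it drags when drawn (up to about 15 N)
- strip1: packing strip, bare wood, 120 (x) x 36 (y) x 8 mm, 45 g. Origin: centre of its underside; x along its length. It starts flat on the bench under the unit's front at about unit y +55 mm: the +x end 45 to 54 mm under the case, the rest standing out in front (-x), lengthways within 0.1 rad of the unit's x. The unit rests on it, so it drags when drawn (up to about 15 N)
- tray: open grey plastic tray, loose, 200 (x) x 250 (y) x 30 mm high, walls and floor 4 mm. Origin: centre of its underside, z up. A divider 4 mm thick and as high as the walls, along x at y +30 mm, makes two compartments: narrow one (plugs) from y +32 to +121 mm, wide one (strips) from y -121 to +28 mm; both from x -96 to +96 mm
- isolator (a joint): angle of the isolator's toggle lever: 0 at the start (on), grows as the lever is pushed over; 1.0 is fully off. It stays where it is left
- isolator_tip (a point): rounded tip of the isolator's black toggle lever. A 26 mm ball on a 10 mm rod; this point is its centre, 75 mm above the bench at the start. It leans toward the robot (the box's -x) at the start and swings over the top to the far side (the box's +x) when thrown off; the tip then ends about 60 mm further that way, at the same height as it started
- isolator_base: grey box of the isolator, 70 (x) x 50 (y) x 25 mm (hub to 35 mm), fixed to the bench. Origin: centre of its underside; its +x is the direction in which the lever is thrown to off
- screwdriver: bystander: screwdriver lying on the bench at the left edge of the work; leave alone
- terminals: bystander: black terminal block, 110 mm long, about 30 mm high, lying in front of the isolator, nearer the robot; leave alone
- spool: bystander: small metal solder spool, 56 mm across, 40 mm high, beyond the isolator; leave alone
Mind the look-alikes: they are no part of the job. Leave any yellow look-alike of the isolator_base alone. What is shaped like the strip0 but green is not meant.

How it is judged (in metres and radians):
On the way, in this order (a step that is already met when the one before it is completed fails the run):
1. the isolator is thrown to off (value of joint isolator above 0.8 rad), for 0.2 s.
2. every plug is in the narrow compartment of the tray (x of plug0 in the frame of tray between -0.094 and 0.094 m and y of plug0 in the frame of tray between 0.03 and 0.122 m and z of plug0 in the frame of tray between -0.002 and 0.07 m and x of plug1 in the frame of tray between -0.094 and 0.094 m and y of plug1 in the frame of tray between 0.03 and 0.122 m and z of plug1 in the frame of tray between -0.002 and 0.07 m and x of plug2 in the frame of tray between -0.094 and 0.094 m and y of plug2 in the frame of tray between 0.03 and 0.122 m and z of plug2 in the frame of tray between -0.002 and 0.07 m and x of plug3 in the frame of tray between -0.094 and 0.094 m and y of plug3 in the frame of tray between 0.03 and 0.122 m and z of plug3 in the frame of tray between -0.002 and 0.07 m), for 0.2 s.
3. both strips lie in the wide compartment of the tray (x of strip0 in the frame of tray between -0.094 and 0.094 m and y of strip0 in the frame of tray between -0.105 and 0.015 m and z of strip0 in the frame of tray between -0.002 and 0.03 m and x of strip1 in the frame of tray between -0.094 and 0.094 m and y of strip1 in the frame of tray between -0.105 and 0.015 m and z of strip1 in the frame of tray between -0.002 and 0.03 m and (angle between strip0's own z axis and vertical below 0.25 rad or angle between strip0's own z axis and vertical above 2.89 rad) and (angle between strip1's own z axis and vertical below 0.25 rad or angle between strip1's own z axis and vertical above 2.89 rad)), for 0.2 s.
At the end, for the whole second after the job is handed in: isolator beyond 0.8; every plug inside the tray's narrow compartment and both strips flat (within 0.25 rad) inside its wide compartment, all at rest; the unit within 20 mm of its starting place and level within 0.06 rad (all of step 2 and all of step 3 and value of joint isolator above 0.8 rad and distance of unit from where it was at the start of the episode below 0.02 m and angle between unit's own z axis and vertical below 0.06 rad and linear speed of each of plug0, plug1, plug2, plug3, strip0, strip1, unit, tray below 0.03 m/s); the robot touches nothing.
It fails at once if the unit is shifted by more than 25 mm (distance of unit from where it was at the start of the episode above 0.025 m).
It fails at once if the unit is tipped by more than 0.15 rad (angle between unit's own z axis and vertical above 0.15 rad).
It fails at once if a bystander is moved by more than 40 mm (distance of any of screwdriver, terminals, spool from where it was at the start of the episode above 0.04 m).
Of plug0, plug1, plug2, plug3 only 2 to 4 are there at a start; the rules pass over those that are not, and their reading is None.
At some moment in a run one of tray may be knocked a few centimetres aside while the robot is not near it.
Once in a run the grip may slacken for a moment while it holds something.
It also fails if it takes over 210 s, if anything falls off the work surface, if the arm or the gripper's body presses on something with over 40 N, if the wrist force passes 120 N, or if a joint passes its speed limit or range.

## Working session

There is one attempt and no reset: what is moved stays moved. The work goes in short steps, Python scripts to look and compute and a shell command to move; the robot and the scene stay as the last step left them, time stands still between calls to the robot, and variables do not carry over. Pictures are saved under pics/ and viewed, and the job is handed in when it is done.

```bash
ls; mkdir -p pics
cat > h.py <<'E'
import numpy as np,cv2,json
from cell import env
def snap(c,fn=None):
    d=env.read_camera(c)
    if fn: cv2.imwrite('pics/'+fn,d['pixels'])
    np.savez('/tmp/%s.npz'%c,**{k:np.asarray(v) for k,v in d.items()})
    return d
def load(c): return dict(np.load('/tmp/%s.npz'%c))
def cloud(d):
    h,w=d['depth'].shape
    u,v=np.meshgrid(np.arange(w),np.arange(h))
    K=np.asarray(d['mtx']);k1=float(d['k1'])
    p=cv2.undistortPoints(np.stack([u.ravel(),v.ravel()],1).astype(np.float64)[:,None],K,np.array([k1,0,0,0.]))[:,0]
    z=np.asarray(d['depth']).ravel().astype(float)
    X=np.stack([p[:,0]*z,p[:,1]*z,z],1)
    W=(X-np.asarray(d['t']).ravel())@np.asarray(d['R'])
    W[z<=0]=np.nan
    return W.reshape(h,w,3)
def proj(d,P):
    R=np.asarray(d['R']);rv=cv2.Rodrigues(R)[0]
    return cv2.projectPoints(np.asarray(P,float).reshape(-1,1,3),rv,np.asarray(d['t'],float).reshape(3),np.asarray(d['mtx']),np.array([float(d['k1']),0,0,0]))[0][:,0]
E
python3 - <<'E'
from h import *
s=env.state();print(s, env.hold_point_z)
for c in ['side','top','wrist']:
    d=snap(c,c+'0.png');print(c,d['k1'],np.asarray(d['t']))
E
```

```text
pics
{'t': 0.0, 'joints': array([-1.37458993e+00,  4.91570996e-01,  1.55944110e+00, -1.20390864e-05,
        1.09169540e+00, -1.05554473e-01]), 'qvel': array([ 0.00044316,  0.00098216,  0.00022524,  0.0006917 ,  0.00097428,
       -0.00087399]), 'tau': array([-3.45062304e-03, -6.12656951e+01, -2.58184254e+01,  6.91334903e-02,
        4.82185779e-02, -5.14414000e-05]), 'eef_pos': array([ 185.75049917, -596.50931441,  214.05751884]), 'tcp_rot': array([-1.57190609e+00,  1.06840284e-04, -2.83982629e+00]), 'ft_force': array([-0.08593335,  0.47123853, -1.01512981]), 'moment': array([0.0308864 , 0.02265046, 0.01149139]), 'opening': 0.9959891572178536} 18.8
side -0.13586453211219074 [504.80320663 245.19777593 886.83773967]
top -0.1462217456859131 [ 100.32724814  581.60017479 1106.00895192]
wrist 0.01271872867174484 [-625.02091441  -27.07703079  389.76363525]
```

View pics/top0.png

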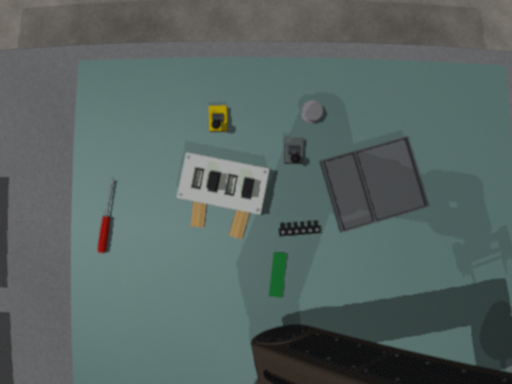

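View pics/side0.png

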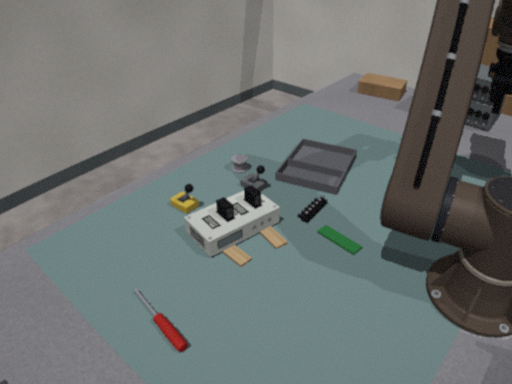

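View pics/wrist0.png

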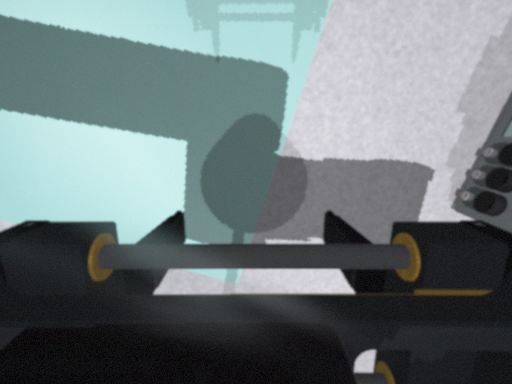

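The top picture shows the unit at about (224,184) with two plugs: (214,181) and (248,188). The other two sockets are empty. The strips are at (199,215) and (240,224). The isolator is at (294,150) with its ball at (296,157), the tray is at (375,183), and the terminals are at (299,228). I'll measure these next.

```bash
cat > m1.py <<'E'
from h import *
d=load('top');W=cloud(d);px=d['pixels']
def mm(mask,name):
    P=W[mask];P=P[~np.isnan(P[:,0])]
    c=P[:,:2]
    r=cv2.minAreaRect(c.astype(np.float32)); print(name,len(P),'z',np.percentile(P[:,2],[5,50,95]).round(1),'rect',np.round(r[0],1),np.round(r[1],1),round(r[2],1)); return P
hh=cv2.cvtColor(px,cv2.COLOR_BGR2HSV)
H,S,V=[hh[...,i].astype(int) for i in range(3)]
def box(u0,v0,u1,v1):
    m=np.zeros(px.shape[:2],bool);m[v0:v1,u0:u1]=True;return m
Z=W[...,2]
print('bench',np.nanmedian(Z[box(120,280,240,330)]))
mm(box(170,145,280,220)&(Z>50)&(Z<64),'unit top')
mm(box(170,145,280,220)&(Z>45),'unit all')
mm(box(200,160,225,200)&(Z>80),'plugA')
mm(box(235,165,262,205)&(Z>80),'plugB')
wood=(H<25)&(S>80)&(V>100)
mm(box(185,195,212,235)&wood,'stripL')
mm(box(222,203,252,245)&wood,'stripR')
mm(box(280,132,310,170)&(Z>10),'iso')
mm(box(280,132,310,172)&(Z>55),'ball')
mm(box(280,132,310,172)&(Z>15)&(Z<29),'isobox')
mm(box(310,125,440,240)&(Z>20)&(Z<36),'trayrim')
mm(box(300,95,330,126)&(Z>20),'spool')
mm(box(272,212,328,242)&(Z>10),'term')
mm(box(200,95,235,140)&(Z>10),'yellow')
mm(box(265,245,292,305)&(H>45)&(H<75)&(S>150),'green')
E
python3 m1.py
python3 - <<'E'
from h import *
d=load('top')
cv2.imwrite('pics/crop0.png',cv2.resize(d['pixels'][80:250,170:440],None,fx=2.9,fy=2.9,interpolation=cv2.INTER_CUBIC))
E
```

```text
bench -0.287955598883245
unit top 3390 z [53.9 57.3 60.5] rect [594.7 198.3] [221.4 120.2] 79.0
unit all 3816 z [54.  57.6 98.9] rect [594.2 198.4] [221.4 121.2] 79.0
plugA 201 z [ 90.   98.8 101.6] rect [598.3 219.3] [26.3 44.2] 78.0
plugB 191 z [ 95.5  98.8 102.2] rect [581.5 132.7] [25.8 43.9] 78.9
stripL 305 z [ 3.8  6.9 10.7] rect [512.3 267.2] [34.6 63.9] 84.4
stripR 347 z [ 3.4  7.  10.4] rect [486.9 157.8] [35.1 70.4] 74.8
iso 503 z [19.5 25.3 84.9] rect [683.2  11.7] [50.3 75.9] 87.6
ball 82 z [76.1 83.1 87.2] rect [657.   12.9] [23.5 24.1] 45.2
isobox 326 z [19.6 23.9 27.8] rect [686.1  11.5] [50.2 70.5] 87.0
trayrim 865 z [21.7 28.2 31.8] rect [ 586.9 -168.8] [202.3 330.3] 16.1
spool 324 z [35.5 39.  42.6] rect [789.8 -37.5] [51.4 54.7] 89.8
term 422 z [10.8 15.3 28.5] rect [477.5  -3. ] [ 35.5 110. ] 4.7
yellow 482 z [19.9 26.  85.5] rect [769.4 216.6] [75.5 50.5] 2.7
green 513 z [ 3.2  7.  10.6] rect [353.4  53.4] [ 31.9 116.3] 84.0
```

View pics/crop0.png

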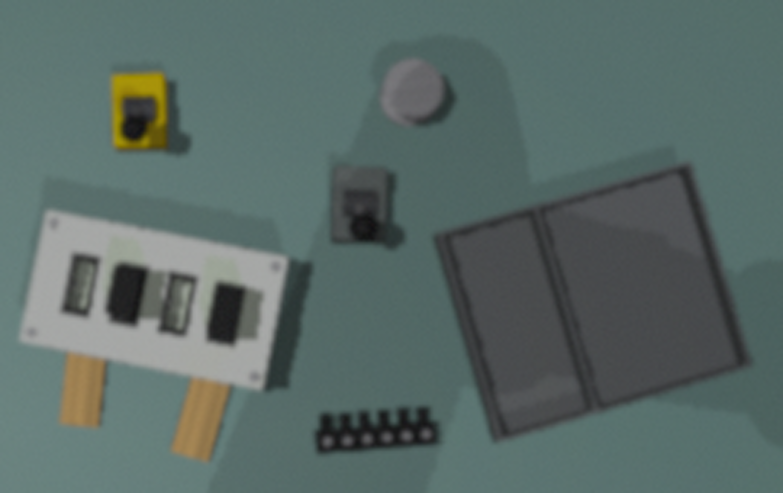

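```bash
cat > plan.py <<'E'
import sys
from h import *
from scipy.spatial.transform import Rotation as Ro
# usage: plan.py x y z psi_deg N  -> constant row
def plan(x,y,z,psi,N,show=True):
    s=env.state();p=np.array(s['eef_pos']);R0=Ro.from_euler('xyz',s['tcp_rot']).as_matrix()
    Rt=Ro.from_euler('xyz',[-np.pi/2,0,np.radians(psi)]).as_matrix()
    a=Ro.from_matrix(R0.T@Rt).as_rotvec()
    Rk=[R0@Ro.from_rotvec(a*k/N).as_matrix() for k in range(N)]
    t=np.linalg.solve(sum(Rk),np.array([x,y,z])-p)
    path=p+np.cumsum([r@t for r in Rk],0)
    print('row m/deg',(t/1000).round(4),np.degrees(a/N).round(2),'N',N,'radii %.0f-%.0f'%(np.hypot(*path[:,:2].T).min(),np.hypot(*path[:,:2].T).max()))
    print('pos',p.round(1),'psi',np.degrees(s['tcp_rot'][2]).round(2),'op',round(s['opening'],3),'F',np.round(s['ft_force'],1),'t',round(s['t'],2),'j6',s['joints'][5].round(2))
if __name__=='__main__':
    a=[float(v) for v in sys.argv[1:]];plan(*a[:4],int(a[4]))
E
for n in 25 28; do python3 plan.py 610 13 214 -3 $n; done
python3 - <<'E'
from h import *
d=load('top');W=cloud(d);Z=W[...,2]
# tray: rim fit
m=np.zeros(Z.shape,bool);m[128:238,314:434]=True
P=W[m&(Z>24)&(Z<36)];P=P[(np.abs(P[:,0]-580)<200)]
from scipy.optimize import minimize
best=None
for yaw in np.radians(np.arange(5,30,0.5)):
  c,s=np.cos(yaw),np.sin(yaw); q=P[:,:2]@np.array([[c,-s],[s,c]])
  for cx in [0]: 
    lo,hi=np.percentile(q,1.5,0),np.percentile(q,98.5,0);e=hi-lo
    if best is None or e.prod()<best[0]: best=(e.prod(),np.degrees(yaw),e,np.array([[c,-s],[s,c]])@((lo+hi)/2))
print(best,len(P))
E
```

```text
row m/deg [-0.0328  0.      0.0263] [ 0.   -6.39 -0.  ] N 25 radii 610-804
pos [ 185.8 -596.6  214.2] psi -162.71 op 1.0 F [ 0.4 -0.4  0.7] t 0.15 j6 -0.11
row m/deg [-0.0291  0.      0.0237] [ 0.  -5.7 -0. ] N 28 radii 610-804
pos [ 185.8 -596.6  214.2] psi -162.71 op 1.0 F [ 0.4 -0.4  0.7] t 0.15 j6 -0.11
(np.float64(61541.28776649056), np.float64(16.0), array([200.52846454, 306.89552183]), array([ 589.57649269, -178.84730961])) 737
```

```bash
python3 -m inch '[-0.029,0,0.0237,0,-5.7,0,1, -0.029,0,0.0237,0,-5.7,0,1, -0.029,0,0.0237,0,-5.7,0,1, -0.029,0,0.0237,0,-5.7,0,1, -0.029,0,0.0237,0,-5.7,0,1, -0.029,0,0.0237,0,-5.7,0,1, -0.029,0,0.0237,0,-5.7,0,1, -0.029,0,0.0237,0,-5.7,0,1, -0.029,0,0.0237,0,-5.7,0,1, -0.029,0,0.0237,0,-5.7,0,1]'; python3 plan.py 610 13 214 -3 18
```

```text
t: 1.15
eef_pos: [545.8, -573.1, 213.9]
tcp_rot: [-1.571, 0.0, -1.841]
ft_force: [0.8, 0.0, -0.8]
opening: 0.215
row m/deg [-0.0291 -0.      0.0237] [ 0.   -5.69 -0.  ] N 18 radii 610-805
pos [ 545.8 -573.1  213.9] psi -105.48 op 0.215 F [ 0.8  0.  -0.8] t 1.15 j6 -0.62
```

```bash
python3 -m inch '[-0.029,0,0.0237,0,-5.7,0,1, -0.029,0,0.0237,0,-5.7,0,1, -0.029,0,0.0237,0,-5.7,0,1, -0.029,0,0.0237,0,-5.7,0,1, -0.029,0,0.0237,0,-5.7,0,1, -0.029,0,0.0237,0,-5.7,0,1, -0.029,0,0.0237,0,-5.7,0,1, -0.029,0,0.0237,0,-5.7,0,1, -0.029,0,0.0237,0,-5.7,0,1, -0.029,0,0.0237,0,-5.7,0,1]'; python3 plan.py 610 13 214 -3 8
```

```text
t: 2.15
eef_pos: [720.7, -258.6, 214.0]
tcp_rot: [-1.571, 0.001, -0.846]
ft_force: [-0.2, 0.4, -0.2]
opening: 0.006
row m/deg [-0.0291  0.      0.0238] [ 0.   -5.68 -0.  ] N 8 radii 610-752
pos [ 720.7 -258.6  214. ] psi -48.46 op 0.006 F [-0.2  0.4 -0.2] t 2.15 j6 -1.16
```

```bash
python3 -m inch '[-0.029,0,0.0237,0,-5.7,0,1, -0.029,0,0.0237,0,-5.7,0,1, -0.029,0,0.0237,0,-5.7,0,1, -0.029,0,0.0237,0,-5.7,0,1, -0.029,0,0.0237,0,-5.7,0,1, -0.029,0,0.0237,0,-5.7,0,1, -0.029,0,0.0237,0,-5.7,0,1, -0.029,0,0.0237,0,-5.7,0,1]'; python3 plan.py 618 13 62 -3 6
python3 - <<'E'
from h import *
d=snap('side','side1.png'); d=snap('top','top1.png')
E
```

```text
t: 2.95
eef_pos: [610.2, 11.8, 214.3]
tcp_rot: [-1.571, 0.0, -0.05]
ft_force: [0.2, 0.1, -0.0]
opening: 0.003
row m/deg [0.0013 0.0254 0.0003] [ 0.    0.02 -0.  ] N 6 radii 612-618
pos [610.2  11.8 214.3] psi -2.85 op 0.003 F [ 0.2  0.1 -0. ] t 2.95 j6 -1.61
```

View pics/top1.png

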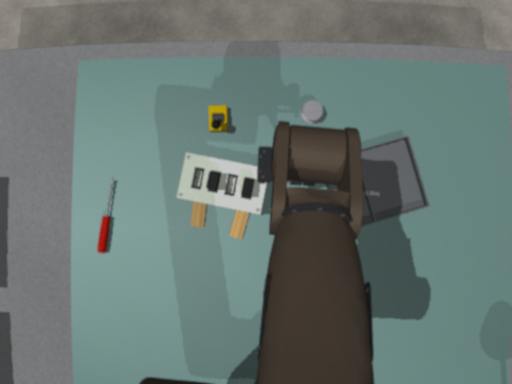

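```bash
python3 -m inch '[0.001,0.025,0,0,0,0,1, 0.001,0.025,0,0,0,0,1, 0.001,0.025,0,0,0,0,1, 0.001,0.025,0,0,0,0,1, 0.001,0.025,0,0,0,0,1, 0.001,0.025,0,0,0,0,1, 0,0,0,0,0,0,1]'; python3 plan.py 705 8 62 -3 9
```

```text
t: 3.75
eef_pos: [616.0, 9.7, 61.5]
tcp_rot: [-1.571, 0.005, -0.055]
ft_force: [0.1, 0.1, -0.0]
opening: 0.009
row m/deg [ 0.0099 -0.0001  0.0003] [-0.   -0.02 -0.03] N 9 radii 626-705
pos [616.    9.7  61.5] psi -3.17 op 0.009 F [ 0.1  0.1 -0. ] t 3.75 j6 -1.61
```

```bash
python3 -m inch '[0.01,0,0.001,0,0,0,1, 0.01,0,0.001,0,0,0,1, 0.01,0,0.001,0,0,0,1, 0.008,0,0,0,0,0,1, 0.008,0,0,0,0,0,1,0.008,0,0,0,0,0,1, 0.008,0,0,0,0,0,1, 0.008,0,0,0,0,0,1]'; python3 plan.py 707 8 62 -3 3
```

```text
t: 4.55
eef_pos: [687.7, 9.2, 64.3]
tcp_rot: [-1.571, 0.001, -0.054]
ft_force: [-2.0, 1.0, -2.4]
opening: 0.001
row m/deg [ 0.0065  0.0008 -0.0001] [ 0.   -0.04 -0.01] N 3 radii 694-707
pos [687.7   9.2  64.3] psi -3.11 op 0.001 F [-2.   1.  -2.4] t 4.55 j6 -1.6
```

```bash
python3 -m inch '[0.005,0,0,0,0,0,1, 0.005,0,0,0,0,0,1, 0.004,0,0,0,0,0,1, 0.003,0,0,0,0,0,1]'; python3 plan.py 707 8 62 -3 3
```

```text
t: 4.95
eef_pos: [690.8, 9.3, 63.9]
tcp_rot: [-1.571, 0.034, -0.053]
ft_force: [-83.0, 0.9, 46.5]
opening: 0.011
row m/deg [ 0.0054  0.0005 -0.0001] [ 0.01 -0.01 -0.65] N 3 radii 696-707
pos [690.8   9.3  63.9] psi -3.03 op 0.011 F [-83.    0.9  46.5] t 4.95 j6 -1.6
```

```bash
python3 -m inch '[-0.015,0,0,0,0,0,1, -0.015,0,0,0,0,0,1, -0.02,-0.02,0,0,0,0,1, 0,-0.04,0,0,0,0,1, 0,-0.04,0,0,0,0,1]'; python3 plan.py 707 8 62 -3 3
python3 - <<'E'
from h import *
d=snap('side','side2.png')
W=cloud(d);Z=W[...,2]
cv2.imwrite('pics/s2c.png',cv2.resize(d['pixels'][130:280,150:400],None,fx=3,fy=3,interpolation=cv2.INTER_CUBIC))
m=(Z>55)&(Z<100)&(np.hypot(W[...,0]-690,W[...,1]-10)<70)
P=W[m];print(len(P),np.nanmedian(P,0) if len(P) else '')
E
```

```text
t: 5.45
eef_pos: [654.2, 11.0, 165.6]
tcp_rot: [-1.571, 0.001, -0.054]
ft_force: [1.7, -0.4, 0.5]
opening: 0.003
row m/deg [ 0.0177  0.0345 -0.    ] [ 0.   -0.04 -0.01] N 3 radii 672-707
pos [654.2  11.  165.6] psi -3.11 op 0.003 F [ 1.7 -0.4  0.5] t 5.45 j6 -1.6
72 [705.1741046   13.91344469  78.09535623]
```

View pics/s2c.png

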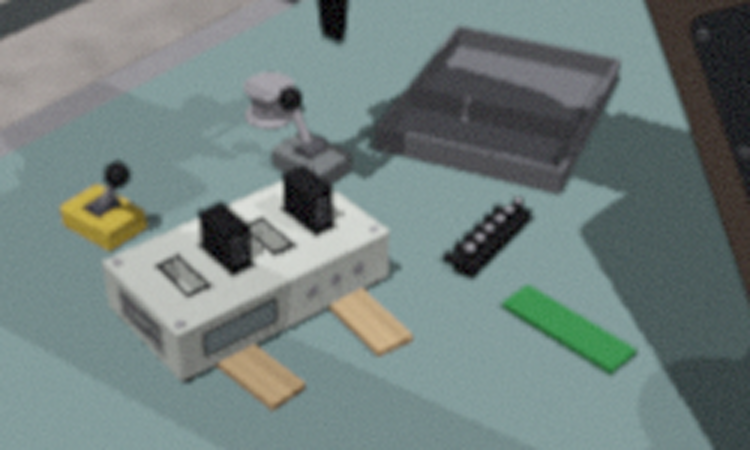

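```bash
python3 plan.py 581.5 132.7 150 -11 4
```

```text
row m/deg [-0.022   0.0056  0.0283] [-0.    1.97  0.13] N 4 radii 596-638
pos [656.9  10.8 173. ] psi -3.11 op 0.003 F [ 0.8 -0.5  5.2] t 5.5 j6 -1.6
```

```bash
python3 -m inch '[-0.022,0.005,0.0283,0,2,0,-1, -0.022,0.005,0.0283,0,2,0,-1, -0.022,0.005,0.0283,0,2,0,-1,-0.022,0.005,0.0283,0,2,0,-1, 0,0,0,0,0,0,-1, 0,0,0,0,0,0,-1, 0,0,0,0,0,0,-1, 0,0,0,0,0,0,-1]'; python3 plan.py 581.5 132.7 64 -11 4
python3 - <<'E'
from h import *
snap('wrist','w3.png')
E
```

```text
t: 6.3
eef_pos: [579.6, 132.0, 144.6]
tcp_rot: [-1.571, -0.001, -0.195]
ft_force: [0.2, -0.2, -0.0]
opening: 0.621
row m/deg [0.0004 0.0202 0.0003] [ 0.   -0.04  0.01] N 4 radii 595-596
pos [579.6 132.  144.6] psi -11.16 op 0.621 F [ 0.2 -0.2 -0. ] t 6.3 j6 -1.26
```

View pics/w3.png

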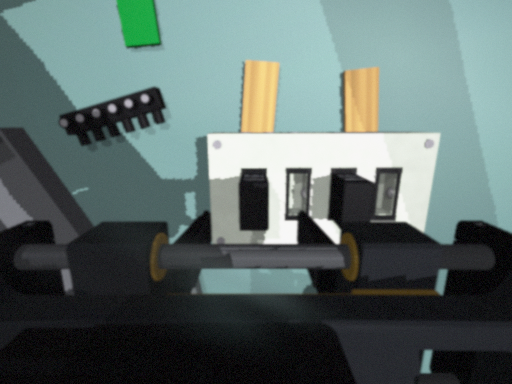

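The wrist picture shows the plug at (253,200), centred between the fingers at about 160 and 345, so I'll descend.

```bash
python3 -m inch '[0,0.02,0,0,0,0,-1, 0,0.02,0,0,0,0,-1, 0.001,0.02,0,0,0,0,-1, 0,0.02,0,0,0,0,-1, 0,0,0,0,0,0,-1]'; python3 -m inch '[0,0,0,0,0,0,1,0,0,0,0,0,0,1,0,0,0,0,0,0,1,0,0,0,0,0,0,1,0,0,0,0,0,0,1,0,0,0,0,0,0,1,0,0,0,0,0,0,1,0,0,0,0,0,0,1]'
```

```text
t: 6.85
eef_pos: [579.1, 131.9, 62.4]
tcp_rot: [-1.572, 0.004, -0.195]
ft_force: [0.4, 0.1, -0.3]
opening: 0.994
t: 7.65
eef_pos: [579.9, 132.7, 64.6]
tcp_rot: [-1.571, -0.0, -0.194]
ft_force: [-0.4, 0.3, -0.3]
opening: 0.385
```

```bash
python3 -m inch '[0,0,0,0,0,0,1,0,0,0,0,0,0,1,0,0,0,0,0,0,1,0,0,0,0,0,0,1]'
```

```text
t: 8.05
eef_pos: [579.8, 132.7, 64.6]
tcp_rot: [-1.571, 0.0, -0.194]
ft_force: [0.2, 0.4, -0.3]
opening: 0.271
```

Gripped, at 0.271 × 95 = 25.8 mm. Now I'll pull it straight up slowly.

```bash
python3 -m inch '[0,0,0,0,0,0,1,0,-0.002,0,0,0,0,1,0,-0.003,0,0,0,0,1,0,-0.003,0,0,0,0,1,0,-0.003,0,0,0,0,1,0,-0.003,0,0,0,0,1]';python3 -m inch '[0,-0.003,0,0,0,0,1,0,-0.003,0,0,0,0,1,0,-0.004,0,0,0,0,1,0,-0.005,0,0,0,0,1,0,-0.01,0,0,0,0,1,0,-0.02,0,0,0,0,1,0,-0.02,0,0,0,0,1]'
python3 - <<'E'
from h import *
snap('wrist','w4.png');snap('side','s4.png')
E
```

```text
t: 8.65
eef_pos: [579.3, 131.8, 78.6]
tcp_rot: [-1.572, 0.001, -0.194]
ft_force: [-2.0, -3.4, 0.6]
opening: 0.273
t: 9.35
eef_pos: [579.8, 132.7, 144.7]
tcp_rot: [-1.571, 0.0, -0.194]
ft_force: [-0.3, -0.7, -2.1]
opening: 0.271
```

View pics/w4.png

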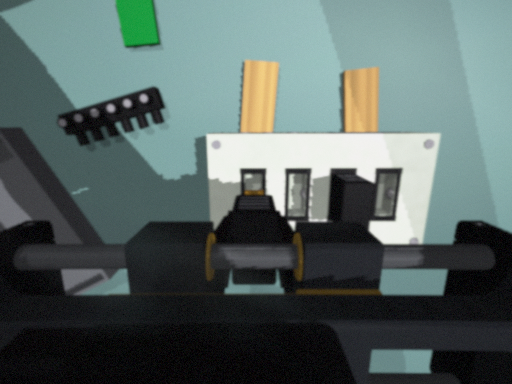

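View pics/s4.png

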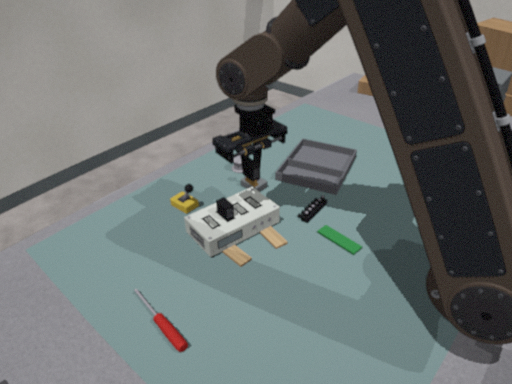

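```bash
cat > tray.py <<'E'
from h import *
from scipy.optimize import minimize
def fit(d,init=None,zr=(23,35)):
    W=cloud(d);Z=W[...,2]
    P=W[(Z>zr[0])&(Z<zr[1])]
    P=P[(np.abs(P[:,0]-595)<170)&(P[:,1]<-20)&(P[:,1]>-330)][:,:2]
    def seg(q):
        x,y=q[:,0],q[:,1];ds=[]
        ax=np.maximum(np.abs(x)-100,0)
        for yy in (-123,123,30): ds.append(np.hypot(ax,y-yy))
        ay=np.maximum(np.abs(y)-125,0)
        for xx in (-98,98): ds.append(np.hypot(ay,x-xx))
        return np.min(ds,0)
    def cost(v):
        c,s=np.cos(v[2]),np.sin(v[2]);q=(P-v[:2])@np.array([[c,-s],[s,c]])
        e=seg(q);return -np.exp(-(e/v_s)**2).sum()
    global v_s
    best=None
    starts=[init] if init is not None else [(x,y,a) for x in (570,595,620) for y in (-180,-160,-140) for a in (.15,.28,.4)]
    for st in starts:
        v=np.array(st,float)
        for v_s in (12,6,4):
            r=minimize(cost,v,method='Nelder-Mead',options=dict(initial_simplex=v+np.array([[0,0,0],[10,0,0],[0,10,0],[0,0,.05]])));v=r.x
        if best is None or r.fun<best[0]: best=(r.fun,v)
    v=best[1];print('tray',v[:2].round(1),'yaw deg',np.degrees(v[2]).round(2),'score',round(-best[0]),'of',len(P))
    return v
def pt(v,x,y):
    c,s=np.cos(v[2]),np.sin(v[2]);return np.array([v[0]+c*x-s*y,v[1]+s*x+c*y])
if __name__=='__main__':
    import sys
    for c in sys.argv[1:]:
        v=fit(load(c))
        for x,y in ((-45,76),(45,76),(0,-45)): print((x,y),pt(v,x,y).round(1))
E
cp /tmp/top.npz /tmp/top_1.npz
python3 tray.py top side
python3 - <<'E'
from h import *
snap('top')
E
python3 tray.py top
```

```text
tray [ 597. -206.] yaw deg 16.21 score 336 of 384
(-45, 76) [ 532.6 -145.5]
(45, 76) [ 619.  -120.4]
(0, -45) [ 609.6 -249.2]
tray [ 594.5 -207. ] yaw deg 16.3 score 479 of 623
(-45, 76) [ 530.  -146.7]
(45, 76) [ 616.4 -121.4]
(0, -45) [ 607.2 -250.2]
tray [ 597.1 -205.8] yaw deg 16.1 score 589 of 705
(-45, 76) [ 532.8 -145.3]
(45, 76) [ 619.3 -120.3]
(0, -45) [ 609.6 -249.1]
```

```bash
python3 plan.py 532.8 -145.3 120 16 10
```

```text
row m/deg [-0.0053  0.0025 -0.028 ] [-0.   -2.71  0.02] N 10 radii 536-580
pos [580.4 132.8 144.9] psi -11.1 op 0.271 F [ 0.6 -0.3 -0.9] t 9.5 j6 -1.26
```

```bash
python3 -m inch '[-0.0053,0.0025,-0.028,0,-2.7,0,1,-0.0053,0.0025,-0.028,0,-2.7,0,1,-0.0053,0.0025,-0.028,0,-2.7,0,1,-0.0053,0.0025,-0.028,0,-2.7,0,1,-0.0053,0.0025,-0.028,0,-2.7,0,1,-0.0053,0.0025,-0.028,0,-2.7,0,1,-0.0053,0.0025,-0.028,0,-2.7,0,1,-0.0053,0.0025,-0.028,0,-2.7,0,1,-0.0053,0.0025,-0.028,0,-2.7,0,1,-0.0053,0.0025,-0.028,0,-2.7,0,1]'; python3 plan.py 532.8 -145.3 34 16 4
python3 - <<'E'
from h import *
snap('side','s5.png');snap('top','t5.png');snap('wrist','w5.png')
E
python3 tray.py side top
```

```text
t: 10.5
eef_pos: [531.8, -146.7, 117.7]
tcp_rot: [-1.57, 0.001, 0.279]
ft_force: [-0.1, 0.3, 0.1]
opening: 0.275
row m/deg [0.0004 0.0209 0.0002] [-0.01 -0.   -0.01] N 4 radii 552-552
pos [ 531.8 -146.7  117.7] psi 16.0 op 0.275 F [-0.1  0.3  0.1] t 10.5 j6 -2.24
tray [ 594.4 -207. ] yaw deg 16.28 score 453 of 598
(-45, 76) [ 529.9 -146.6]
(45, 76) [ 616.3 -121.4]
(0, -45) [ 607.  -250.2]
tray [ 597.1 -205.6] yaw deg 16.02 score 349 of 428
(-45, 76) [ 532.9 -145. ]
(45, 76) [ 619.4 -120.2]
(0, -45) [ 609.5 -248.9]
```

View pics/s5.png

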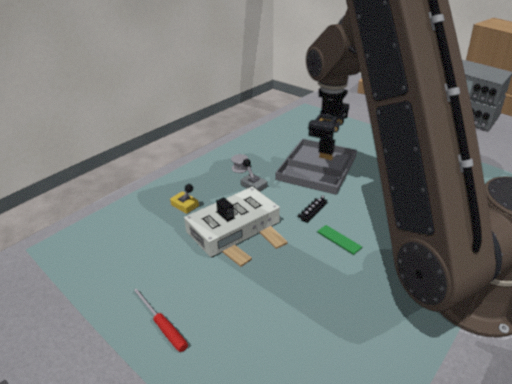

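View pics/w5.png

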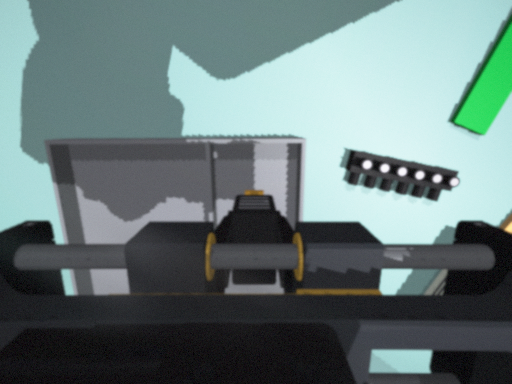

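The plug is held above the narrow compartment; in the wrist picture it sits between the divider (u 212) and the wall (u 300).

```bash
python3 -m inch '[0,0.02,0,0,0,0,1,0,0.02,0,0,0,0,1,0,0.02,0,0,0,0,1,0,0.015,0,0,0,0,1,0,0.006,0,0,0,0,1,0,0.003,0,0,0,0,1,0,0,0,0,0,0,1]'; python3 plan.py 532.8 -145.3 34 16 1
```

```text
t: 11.35
eef_pos: [532.5, -145.3, 34.7]
tcp_rot: [-1.571, 0.0, 0.278]
ft_force: [-1.3, 0.3, -0.1]
opening: 0.273
row m/deg [ 0.0003  0.0007 -0.0001] [-0.   -0.1  -0.01] N 1 radii 552-552
pos [ 532.5 -145.3   34.7] psi 15.9 op 0.273 F [-1.3  0.3 -0.1] t 11.35 j6 -2.23
```

```bash
python3 -m inch '[0,0.002,0,0,0,0,1,0,0.0015,0,0,0,0,1,0,0,0,0,0,0,0.1,0,0,0,0,0,0,0.1,0,0,0,0,0,0,0.1,0,0,0,0,0,0,0.1]'; python3 -m inch '[0,-0.01,0,0,0,0,0.1,0,-0.03,0,0,0,0,0.1,0,-0.04,0,0,0,0,0.1]'
python3 - <<'E'
from h import *
snap('side','s6.png');snap('wrist','w6.png')
E
python3 plan.py 598.3 219.3 150 -11 10
```

```text
t: 11.95
eef_pos: [532.4, -145.7, 31.2]
tcp_rot: [-1.571, -0.0, 0.277]
ft_force: [-0.6, 0.0, 0.7]
opening: 0.448
t: 12.25
eef_pos: [531.6, -145.4, 111.5]
tcp_rot: [-1.569, 0.002, 0.277]
ft_force: [0.5, 0.4, 0.2]
opening: 0.452
row m/deg [ 0.0089 -0.0035  0.0364] [0.02 2.69 0.04] N 10 radii 536-637
pos [ 534.3 -146.4  116. ] psi 15.9 op 0.451 F [ 0.3 -0.3 -0.8] t 12.35 j6 -2.23
```

View pics/w6.png

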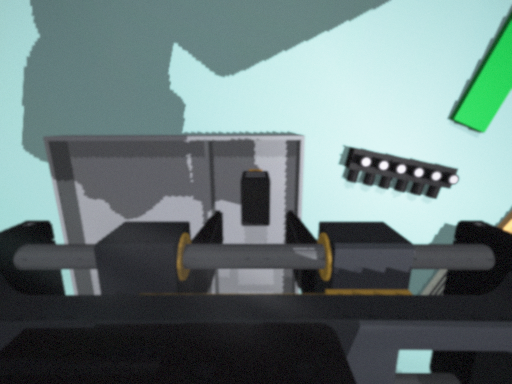

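The plug stands in the narrow compartment at (256,198). I'll recheck the unit and the second plug, then fetch it.

```bash
python3 - <<'E'
from h import *
snap('top','t6.png')
E
python3 m1.py | egrep 'unit|plug|strip'
python3 -m inch '[0.0089,-0.0035,0.0364,0,2.7,0,0,0.0089,-0.0035,0.0364,0,2.7,0,0,0.0089,-0.0035,0.0364,0,2.7,0,0,0.0089,-0.0035,0.0364,0,2.7,0,0,0.0089,-0.0035,0.0364,0,2.7,0,0,0.0089,-0.0035,0.0364,0,2.7,0,0,0.0089,-0.0035,0.0364,0,2.7,0,-0.3,0.0089,-0.0035,0.0364,0,2.7,0,-0.3,0.0089,-0.0035,0.0364,0,2.7,0,-0.3,0.0089,-0.0035,0.0364,0,2.7,0,-0.3]'; python3 plan.py 598.3 219.3 64 -11 4
```

```text
unit top 3488 z [53.8 57.2 60.4] rect [594.7 198.5] [221.5 120.1] 79.0
unit all 3726 z [53.7 57.3 94.5] rect [594.2 198.5] [221.6 121.1] 79.0
plugA 202 z [ 91.4  98.7 101.9] rect [598.4 219.7] [27.2 44.4] 79.8
t: 13.4
eef_pos: [596.6, 221.6, 145.5]
tcp_rot: [-1.572, 0.001, -0.196]
ft_force: [0.3, -0.1, 0.4]
opening: 0.65
row m/deg [ 0.0005  0.0204 -0.0005] [ 0.01 -0.05 -0.02] N 4 radii 637-637
pos [596.6 221.6 145.5] psi -11.2 op 0.65 F [ 0.3 -0.1  0.4] t 13.4 j6 -1.12Traceback (most recent call last):
  File "m1.py", line 16, in <module>
    mm(box(235,165,262,205)&(Z>80),'plugB')
    ~~^^^^^^^^^^^^^^^^^^^^^^^^^^^^^^^^^^^^^
  File "m1.py", line 6, in mm
    r=cv2.minAreaRect(c.astype(np.float32)); print(name,len(P),'z',np.percentile(P[:,2],[5,50,95]).round(1),'rect',np.round(r[0],1),np.round(r[1],1),round(r[2],1)); return P
                                                                   ~~~~~~~~~~~~~^^^^^^^^^^^^^^^^^^
    return _quantile_unchecked(
        a, q, axis, out, overwrite_input, method, keepdims, weights)
    return _ureduce(a,
                    func=_quantile_ureduce_func,
    ...<5 lines>...
                    overwrite_input=overwrite_input,
                    method=method)
    r = func(a, **kwargs)
    result = _quantile(arr,
                       quantiles=q,
    ...<2 lines>...
                       out=out,
                       weights=wgt)
    slices_having_nans = np.isnan(arr[-1, ...])
                                  ~~~^^^^^^^^^
IndexError: index -1 is out of bounds for axis 0 with size 0
```

The unit hasn't moved. Next I'll descend, grip and pull the second plug.

```bash
python3 -m inch '[0,0.02,0,0,0,0,-0.3, 0,0.02,0,0,0,0,-0.3, 0.001,0.02,-0.002,0,0,0,-0.3, 0,0.0205,0,0,0,0,-0.3, 0,0,0,0,0,0,-0.3]'; python3 -m inch '[0,0,0,0,0,0,1,0,0,0,0,0,0,1,0,0,0,0,0,0,1,0,0,0,0,0,0,1,0,0,0,0,0,0,1,0,0,0,0,0,0,1,0,0,0,0,0,0,1,0,0,0,0,0,0,1]'
```

```text
t: 13.9
eef_pos: [595.8, 217.4, 62.4]
tcp_rot: [-1.573, 0.005, -0.194]
ft_force: [-0.9, 0.6, -0.1]
opening: 0.65
t: 14.7
eef_pos: [597.6, 217.9, 66.0]
tcp_rot: [-1.571, -0.001, -0.194]
ft_force: [-1.6, -0.5, 5.9]
opening: 0.272
```

```bash
python3 -m inch '[0,0,0,0,0,0,1,0,-0.002,0,0,0,0,1,0,-0.003,0,0,0,0,1,0,-0.003,0,0,0,0,1,0,-0.003,0,0,0,0,1,0,-0.003,0,0,0,0,1]';python3 -m inch '[0,-0.003,0,0,0,0,1,0,-0.003,0,0,0,0,1,0,-0.004,0,0,0,0,1,0,-0.005,0,0,0,0,1,0,-0.01,0,0,0,0,1,0,-0.02,0,0,0,0,1,0,-0.02,0,0,0,0,1]'
python3 - <<'E'
from h import *
snap('wrist','w7.png');snap('side','s7.png');snap('top')
E
python3 tray.py side top
python3 plan.py 619.3 -120.3 120 16 10
```

```text
t: 15.3
eef_pos: [597.2, 217.5, 79.6]
tcp_rot: [-1.572, 0.001, -0.194]
ft_force: [-0.6, -0.3, -0.9]
opening: 0.271
t: 16.0
eef_pos: [597.5, 217.9, 145.8]
tcp_rot: [-1.571, -0.0, -0.194]
ft_force: [1.2, 0.4, -0.9]
opening: 0.271
tray [ 594.3 -206.8] yaw deg 16.34 score 438 of 618
(-45, 76) [ 529.8 -146.5]
(45, 76) [ 616.1 -121.2]
(0, -45) [ 607. -250.]
tray [ 597.1 -205.8] yaw deg 16.03 score 596 of 724
(-45, 76) [ 532.9 -145.2]
(45, 76) [ 619.4 -120.3]
(0, -45) [ 609.5 -249. ]
row m/deg [ 0.0015  0.0026 -0.0342] [-0.   -2.71  0.02] N 10 radii 590-631
pos [598.  218.  146.1] psi -11.11 op 0.27 F [ 0.4 -0.5 -0.1] t 16.15 j6 -1.13
```

View pics/s7.png

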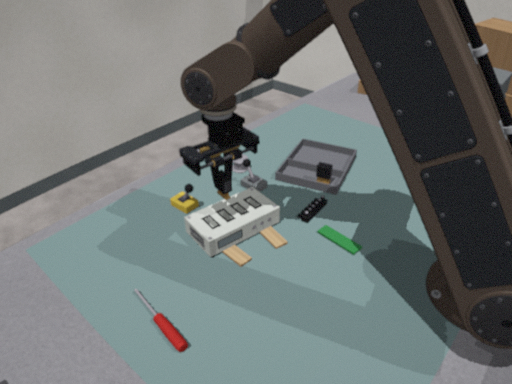

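```bash
python3 -m inch '[0.0012,0.0026,-0.0342,0,-2.7,0,1,0.0012,0.0026,-0.0342,0,-2.7,0,1,0.0012,0.0026,-0.0342,0,-2.7,0,1,0.0012,0.0026,-0.0342,0,-2.7,0,1,0.0012,0.0026,-0.0342,0,-2.7,0,1,0.0012,0.0026,-0.0342,0,-2.7,0,1,0.0012,0.0026,-0.0342,0,-2.7,0,1,0.0012,0.0026,-0.0342,0,-2.7,0,1,0.0012,0.0026,-0.0342,0,-2.7,0,1,0.0012,0.0026,-0.0342,0,-2.7,0,1]';python3 plan.py 614.6 -121.7 36 16 4;python3 - <<'E'
from h import *
snap('wrist','w8.png');snap('side','s8.png');snap('top')
E
python3 tray.py side
```

```text
t: 17.15
eef_pos: [615.1, -122.1, 117.6]
tcp_rot: [-1.57, 0.001, 0.279]
ft_force: [0.9, 0.5, -0.1]
opening: 0.266
row m/deg [-0.0001  0.0204  0.0001] [-0.01 -0.   -0.02] N 4 radii 627-627
pos [ 615.1 -122.1  117.6] psi 15.99 op 0.266 F [ 0.9  0.5 -0.1] t 17.15 j6 -2.15
tray [ 594.6 -206.6] yaw deg 16.49 score 405 of 578
(-45, 76) [ 529.9 -146.5]
(45, 76) [ 616.2 -121. ]
(0, -45) [ 607.4 -249.8]
```

View pics/w8.png

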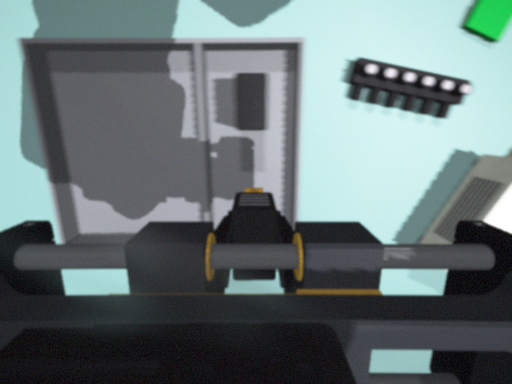

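```bash
python3 -m inch '[0,0.02,0,0,0,0,1,0,0.02,0,0,0,0,1,0,0.02,0,0,0,0,1,0,0.015,0,0,0,0,1,0,0.007,0,0,0,0,1,0,0.003,0,0,0,0,1,0,0.001,0,0,0,0,1,0,0,0,0,0,0,0.1,0,0,0,0,0,0,0.1,0,0,0,0,0,0,0.1]';python3 -m inch '[0,0,0,0,0,0,0.1,0,-0.01,0,0,0,0,0.1,0,-0.03,0,0,0,0,0.1,0,-0.04,0,0,0,0,0.1]';python3 - <<'E'
from h import *
snap('wrist','w9.png');snap('side','s9.png');d=snap('top','t9.png')
E
python3 m1.py 2>&1| egrep 'unit'
```

```text
t: 18.3
eef_pos: [615.7, -120.8, 33.0]
tcp_rot: [-1.571, -0.001, 0.277]
ft_force: [0.5, 0.8, 0.1]
opening: 0.434
t: 18.7
eef_pos: [614.7, -120.6, 112.7]
tcp_rot: [-1.569, 0.003, 0.277]
ft_force: [0.4, -0.8, 0.5]
opening: 0.451
unit top 3610 z [53.7 57.2 60.6] rect [594.4 198.3] [221.1 120.7] 78.9
unit all 3638 z [53.6 57.2 60.6] rect [594.2 198.3] [221.1 121.3] 78.9
```

View pics/w9.png

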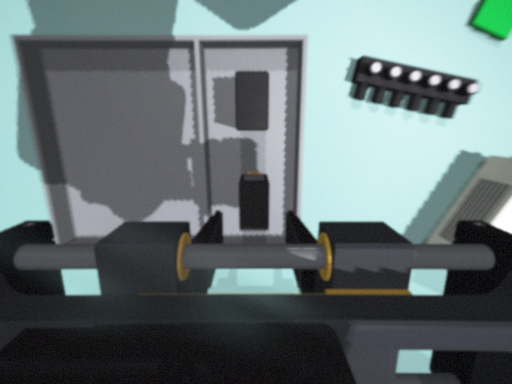

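View pics/t9.png

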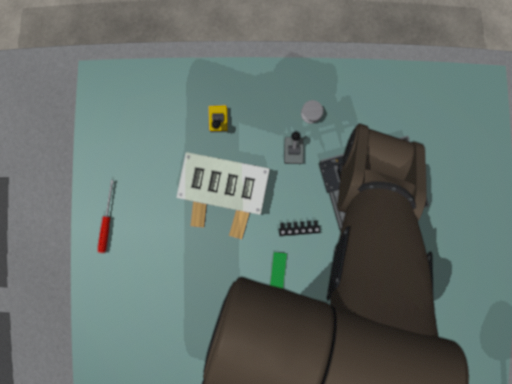

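Both plugs are in the narrow compartment, at (252,100) and (255,202) in the wrist picture, and the top picture shows all four sockets empty and the lever thrown over. The strips are next, starting with the right one.

```bash
python3 plan.py 493.6 156 150 -15 10
```

```text
row m/deg [-0.0115 -0.0035  0.0285] [0.01 3.09 0.03] N 10 radii 515-606
pos [ 616.6 -121.1  115.7] psi 15.89 op 0.449 F [-0.9  0.2 -1.5] t 18.85 j6 -2.15
```

```bash
python3 -m inch '[-0.0115,-0.0035,0.0285,0,3.1,0,-0.2,-0.0115,-0.0035,0.0285,0,3.1,0,-0.2,-0.0115,-0.0035,0.0285,0,3.1,0,-0.2,-0.0115,-0.0035,0.0285,0,3.1,0,-0.2,-0.0115,-0.0035,0.0285,0,3.1,0,-0.2,-0.0115,-0.0035,0.0285,0,3.1,0,-0.2,-0.0115,-0.0035,0.0285,0,3.1,0,-0.2,-0.0115,-0.0035,0.0285,0,3.1,0,-0.2,-0.0115,-0.0035,0.0285,0,3.1,0,-0.2,-0.0115,-0.0035,0.0285,0,3.1,0,-0.2]';python3 - <<'E'
from h import *
d=snap('wrist','w10.png');snap('side','s10.png');d=snap('top','t10.png')
for c in('wrist',):
    d=load(c);print('cam pos',-d['R'].T@d['t'])
E
python3 tray.py top
```

```text
t: 19.85
eef_pos: [491.5, 157.8, 147.2]
tcp_rot: [-1.571, 0.001, -0.266]
ft_force: [1.3, 0.5, 0.3]
opening: 0.6
cam pos [426.62921465 175.38785309 317.22315751]
tray [ 597.1 -205.8] yaw deg 16.04 score 586 of 725
(-45, 76) [ 532.9 -145.2]
(45, 76) [ 619.4 -120.3]
(0, -45) [ 609.6 -249.1]
```

View pics/w10.png

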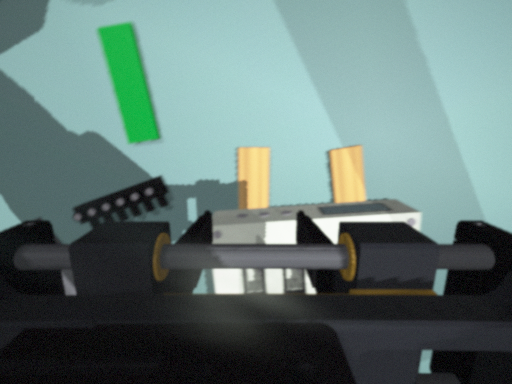

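```bash
cat > strips.py <<'E'
from h import *
import sys
def strips(c,boxes,rmax=15):
    d=load(c);W=cloud(d);hh=cv2.cvtColor(d['pixels'],cv2.COLOR_BGR2HSV)
    m=(hh[...,0]<28)&(hh[...,1]>60)&(hh[...,2]>60)&(np.abs(W[...,2]-7)<rmax)
    # also recompute xy on the plane z=8 from the pixel ray (less depth noise)
    C=-d['R'].T@d['t']
    for u0,v0,u1,v1 in boxes:
        k=np.zeros(m.shape,bool);k[v0:v1,u0:u1]=True;k&=m
        k=cv2.morphologyEx(k.astype(np.uint8),cv2.MORPH_OPEN,np.ones((3,3)))>0
        P=W[k];P=P[np.isfinite(P[:,0])];Q=C+(P-C)*((8-C[2])/(P[:,2]-C[2]))[:,None]
        (cx,cy),(w,h),a=cv2.minAreaRect(Q[:,:2].astype(np.float32))
        if w>h:w,h=h,w
        else:a-=90
        if a<-90:a+=180
        a=(a+90)%180-90
        ax=np.array([np.cos(np.radians(a)),np.sin(np.radians(a))])
        print(c,len(Q),'z',np.median(P[:,2]).round(1),'ctr',np.round((cx,cy),1),'w,l',round(w,1),round(h,1),'yaw',round(a,1),'front',(np.array([cx,cy])-ax*h/2).round(1))
if __name__=='__main__':
    b=eval(sys.argv[2]);strips(sys.argv[1],b)
E
python3 strips.py wrist '[(230,140,280,212),(322,138,372,206)]'
cp /tmp/top.npz /tmp/topx.npz; python3 strips.py top '[(180,195,215,235),(222,203,255,245)]'; python3 strips.py side '[(215,240,260,270),(255,222,292,250)]'
```

```text
wrist 1860 z 7.8 ctr [486.4 157.9] w,l 35.9 74.4 yaw -14.5 front [450.4 167.2]
wrist 1756 z 7.9 ctr [512.9 266.4] w,l 37.8 68.9 yaw -5.6 front [478.6 269.7]
top 0 z nan ctr [0. 0.] w,l 0.0 0.0 yaw -90.0 front [0. 0.]
top 0 z nan ctr [0. 0.] w,l 0.0 0.0 yaw -90.0 front [0. 0.]
side 291 z 8.4 ctr [509.5 267.7] w,l 38.0 69.4 yaw -6.1 front [475.  271.4]
side 286 z 8.9 ctr [484.7 157.6] w,l 37.1 77.5 yaw -16.0 front [447.4 168.2]
  return _methods._mean(a, axis=axis, dtype=dtype,
  ret = ret.dtype.type(ret / rcount)
```

The wrist picture shows the right strip at (253,178). Width 36 and z 8 match the given sizes, and yaw is −15°. Descending to grasp it.

```bash
python3 plan.py 491 156.3 20 -15 5; python3 -m inch '[0,0.025,0,0,0,0,-0.2,0,0.025,0,0,0,0,-0.2,0,0.025,0,0,0,0,-0.2,0,0.025,0,0,0,0,-0.2,0,0.025,0,0,0,0,-0.2,0,0,0,0,0,0,-0.2]';  python3 plan.py 491 156.3 3 -15 2
```

```text
row m/deg [-0.0001  0.0254 -0.0004] [ 0.    0.01 -0.01] N 5 radii 515-516
pos [491.8 158.  147.2] psi -14.95 op 0.602 F [-0.1 -0.2  0.5] t 20.0 j6 -1.13
t: 20.6
eef_pos: [491.0, 155.5, 19.9]
tcp_rot: [-1.573, 0.005, -0.264]
ft_force: [-0.2, 0.4, 0.9]
opening: 0.6
row m/deg [-0.0001  0.0084  0.0004] [ 0.07 -0.06 -0.14] N 2 radii 515-515
pos [491.  155.5  19.9] psi -15.13 op 0.6 F [-0.2  0.4  0.9] t 20.6 j6 -1.13
```

```bash
python3 -m inch '[0,0.007,0,0,0,0,-0.2,0,0.007,0,0,0,0,-0.2,0,0.004,0,0,0,0,-0.2,0,0,0,0,0,0,-0.2,0,0,0,0,0,0,-0.2]';  python3 plan.py 491 156.3 3 -15 2
```

```text
t: 21.1
eef_pos: [492.6, 156.8, 4.9]
tcp_rot: [-1.571, -0.001, -0.263]
ft_force: [0.7, 0.5, -0.2]
opening: 0.597
row m/deg [-0.0007  0.001  -0.0005] [-0.   -0.05  0.01] N 2 radii 515-516
pos [492.6 156.8   4.9] psi -15.1 op 0.597 F [ 0.7  0.5 -0.2] t 21.1 j6 -1.13
```

```bash
python3 -m inch '[0,0.0025,0,0,0,0,-0.2,0,0,0,0,0,0,-0.2,0,0,0,0,0,0,1,0,0,0,0,0,0,1,0,0,0,0,0,0,1,0,0,0,0,0,0,1,0,0,0,0,0,0,1]';  python3 plan.py 491 156.3 3 -15 2
```

```text
t: 21.8
eef_pos: [492.2, 156.7, 2.1]
tcp_rot: [-1.571, 0.0, -0.264]
ft_force: [-1.8, -2.3, 2.3]
opening: 0.371
row m/deg [-0.0005 -0.0004 -0.0003] [ 0.01 -0.07 -0.01] N 2 radii 515-516
pos [492.2 156.7   2.1] psi -15.14 op 0.371 F [-1.8 -2.3  2.3] t 21.8 j6 -1.13
```

```bash
python3 -m inch '[0,0,0,0,0,0,1,-0.002,0,0,0,0,0,1,-0.003,0,0,0,0,0,1,-0.004,0,0,0,0,0,1,-0.004,0,0,0,0,0,1,-0.004,0,0,0,0,0,1]';  python3 - <<'E'
from h import *
d=snap('wrist','w11.png');snap('side','s11.png')
print(env.state()['opening'],env.state()['ft_force'],env.state()['eef_pos'])
E
python3 strips.py side '[(255,222,305,260)]'
```

```text
t: 22.4
eef_pos: [478.8, 161.5, 2.4]
tcp_rot: [-1.568, -0.006, -0.263]
ft_force: [11.0, -2.0, -5.1]
opening: 0.375
0.37459513248179266 [ 6.29842314 -1.18805764 -4.69647477] [478.20591832 161.57499807   2.35863039]
side 246 z 8.7 ctr [476.5 161.9] w,l 40.5 88.9 yaw -18.4 front [434.3 175.9]
```

View pics/s11.png

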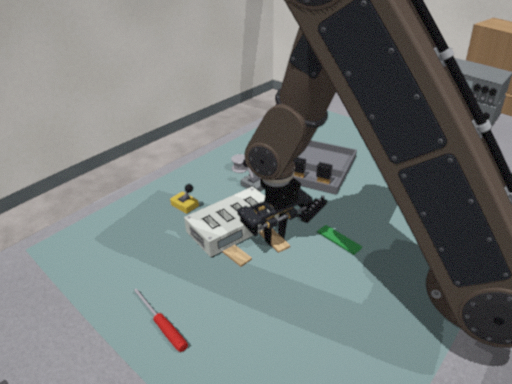

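The strip follows, with 11 N of drag. I'll keep pulling.

```bash
python3 -m inch '[-0.005,0,0,0,0,0,1,-0.005,0,0,0,0,0,1,-0.005,0,0,0,0,0,1,-0.005,0,0,0,0,0,1,-0.005,0,0,0,0,0,1,-0.005,0,0,0,0,0,1]';python3 -m inch '[-0.005,0,0,0,0,0,1,-0.005,0,0,0,0,0,1,-0.006,0,0,0,0,0,1,-0.006,0,0,0,0,0,1,0,0,0,0,0,0,1]';  python3 - <<'E'
from h import *
d=snap('wrist','w12.png');snap('side','s12.png');snap('top','t12.png')
E
python3 m1.py 2>&1| egrep 'unit'
```

```text
t: 23.1
eef_pos: [447.8, 169.3, 2.2]
tcp_rot: [-1.57, -0.002, -0.263]
ft_force: [2.3, -1.2, 0.2]
opening: 0.372
t: 23.6
eef_pos: [424.6, 174.9, 2.1]
tcp_rot: [-1.571, 0.001, -0.263]
ft_force: [-2.2, 0.7, 2.8]
opening: 0.377
unit top 3605 z [53.8 57.1 60.5] rect [594.7 198.5] [221.8 120.1] 79.0
unit all 3641 z [53.6 57.1 60.5] rect [594.2 198.6] [221.8 121.1] 79.0
```

View pics/s12.png

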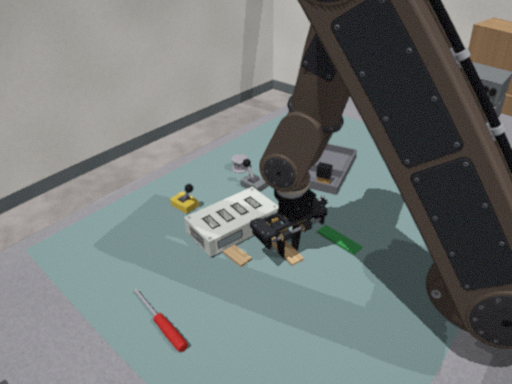

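View pics/w12.png

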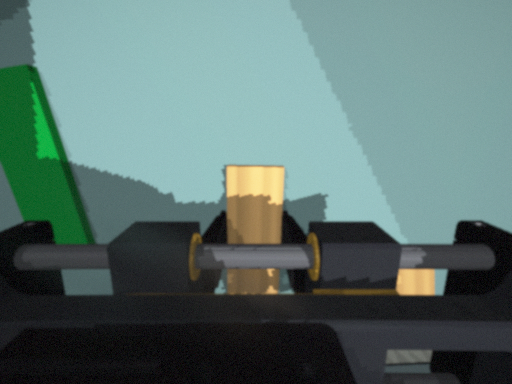

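```bash
python3 - <<'E'
import numpy as np
from tray import pt
v=(597.1,-205.8,np.radians(16.04))
print(pt(v,-18,-76),pt(v,-18,-14))
E
python3 -m inch '[0,-0.003,0,0,0,0,1,0,-0.006,0,0,0,0,1,0,-0.015,0,0,0,0,1,0,-0.025,0,0,0,0,1,0,-0.03,0,0,0,0,1,0,-0.03,0,0,0,0,1,0,0,0,0,0,0,1]'
python3 - <<'E'
from h import *
d=snap('wrist','w13.png');snap('side','s13.png');snap('top','t12.png')
E
python3 tray.py top
```

```text
[ 600.80019402 -283.81479709] [ 583.66907471 -224.22851719]
t: 24.45
eef_pos: [427.4, 175.1, 114.5]
tcp_rot: [-1.568, -0.005, -0.264]
ft_force: [-0.1, -0.9, -1.6]
opening: 0.373
tray [ 597.1 -205.8] yaw deg 16.06 score 598 of 739
(-45, 76) [ 532.8 -145.2]
(45, 76) [ 619.3 -120.3]
(0, -45) [ 609.5 -249. ]
```

View pics/s13.png

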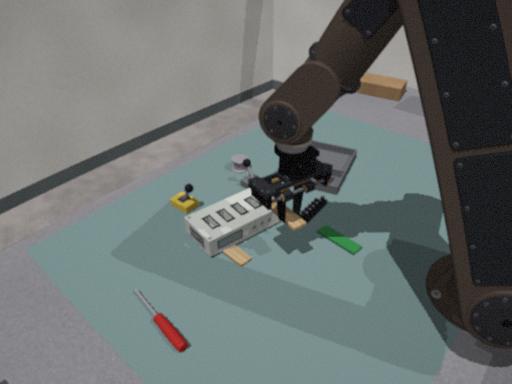

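```bash
python3 plan.py 600.8 -283.8 120 16 16
```

```text
row m/deg [ 0.0113 -0.0006 -0.0289] [ 0.   -1.94  0.  ] N 16 radii 447-664
pos [425.7 174.7 110.9] psi -15.12 op 0.372 F [ 0.2  0.2 -0.6] t 24.6 j6 -1.06
```

```bash
python3 -m inch '[0.0113,-0.001,-0.029,0,-1.9,0,1,0.0113,-0.001,-0.029,0,-1.9,0,1,0.0113,-0.001,-0.029,0,-1.9,0,1,0.0113,-0.001,-0.029,0,-1.9,0,1,0.0113,-0.001,-0.029,0,-1.9,0,1,0.0113,-0.001,-0.029,0,-1.9,0,1,0.0113,-0.001,-0.029,0,-1.9,0,1,0.0113,-0.001,-0.029,0,-1.9,0,1]'; python3 plan.py 600.8 -283.8 120 16 8
```

```text
t: 25.4
eef_pos: [480.6, -68.6, 117.9]
tcp_rot: [-1.57, 0.002, 0.003]
ft_force: [0.9, -0.0, -0.5]
opening: 0.374
row m/deg [ 0.0116 -0.0003 -0.0286] [-0.01 -1.98 -0.02] N 8 radii 502-664
pos [480.6 -68.6 117.9] psi 0.15 op 0.374 F [ 0.9 -0.  -0.5] t 25.4 j6 -1.85
```

```bash
python3 -m inch '[0.0115,0,-0.0287,0,-2,0,1,0.0115,0,-0.0287,0,-2,0,1,0.0115,0,-0.0287,0,-2,0,1,0.0115,0,-0.0287,0,-2,0,1,0.0115,0,-0.0287,0,-2,0,1,0.0115,0,-0.0287,0,-2,0,1,0.0115,0,-0.0287,0,-2,0,1,0.0115,0,-0.0287,0,-2,0,1,0,0,0,0,0,0,1]';python3 - <<'E'
from h import *
d=snap('wrist','w14.png');snap('side','s14.png');snap('top','t14.png')
E
python3 tray.py top side;  python3 plan.py 600.8 -283.8 7 16 6
```

```text
t: 26.3
eef_pos: [601.1, -285.7, 116.8]
tcp_rot: [-1.57, 0.001, 0.28]
ft_force: [-0.4, 1.1, -0.5]
opening: 0.372
tray [ 597.1 -206. ] yaw deg 16.05 score 532 of 667
(-45, 76) [ 532.9 -145.4]
(45, 76) [ 619.4 -120.5]
(0, -45) [ 609.6 -249.2]
tray [ 594.4 -206.9] yaw deg 16.25 score 406 of 617
(-45, 76) [ 530.  -146.5]
(45, 76) [ 616.4 -121.3]
(0, -45) [ 607.  -250.1]
row m/deg [ 0.0002  0.0184 -0.0003] [-0.02  0.01 -0.02] N 6 radii 663-664
pos [ 599.4 -282.5  117.5] psi 16.06 op 0.374 F [-0.8 -0.4 -0.7] t 26.45 j6 -2.39
```

View pics/w14.png

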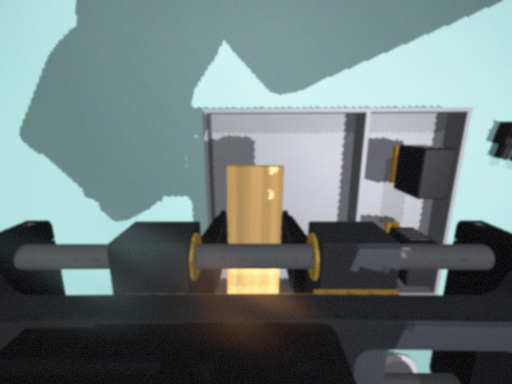

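View pics/s14.png

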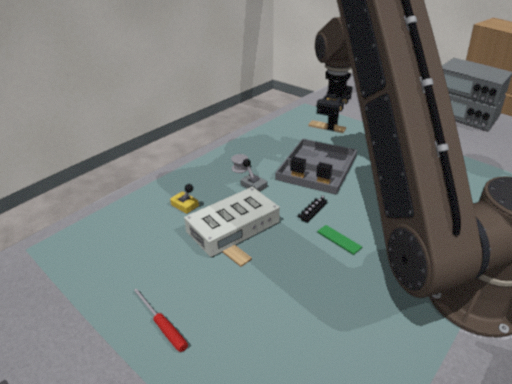

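The strip is held level over the wide compartment, so I'll lower it.

```bash
python3 -m inch '[0,0.025,0,0,0,0,1,0,0.025,0,0,0,0,1,0,0.025,0,0,0,0,1,0,0.02,0,0,0,0,1,0,0.008,0,0,0,0,1,0,0.004,0,0,0,0,1,0,0,0,0,0,0,1]';python3 plan.py 600.8 -283.8 7 16 1
```

```text
t: 27.15
eef_pos: [600.2, -282.8, 12.3]
tcp_rot: [-1.571, 0.0, 0.281]
ft_force: [-0.1, -0.2, 0.6]
opening: 0.377
row m/deg [ 0.0003  0.0053 -0.0011] [-0.    0.1  -0.01] N 1 radii 664-664
pos [ 600.2 -282.8   12.3] psi 16.1 op 0.377 F [-0.1 -0.2  0.6] t 27.15 j6 -2.39
```

```bash
python3 -m inch '[0,0.003,0,0,0,0,1,0,0.0015,0,0,0,0,1,0,0,0,0,0,0,1,0,0,0,0,0,0,0.05,0,0,0,0,0,0,0.05,0,0,0,0,0,0,0.05,0,0,0,0,0,0,0.05]';python3 -m inch '[0,-0.005,0,0,0,0,0.05,0,-0.02,0,0,0,0,0.05,0,-0.04,0,0,0,0,0.05,0,-0.05,0,0,0,0,0.05,0,0,0,0,0,0,0.05]';python3 - <<'E'
from h import *
d=snap('wrist','w15.png');snap('side','s15.png');snap('top','t15.png')
E
python3 tray.py side; python3 m1.py 2>&1| egrep 'unit';python3 strips.py side '[(215,240,260,270)]'
```

```text
t: 27.85
eef_pos: [600.2, -283.1, 7.7]
tcp_rot: [-1.571, -0.0, 0.281]
ft_force: [-0.1, -0.6, -0.4]
opening: 0.473
t: 28.35
eef_pos: [602.6, -284.4, 129.7]
tcp_rot: [-1.579, -0.007, 0.281]
ft_force: [-0.0, 0.1, 0.8]
opening: 0.475
tray [ 594.3 -206.7] yaw deg 16.36 score 404 of 601
(-45, 76) [ 529.7 -146.5]
(45, 76) [ 616.1 -121.1]
(0, -45) [ 607.  -249.9]
unit top 3604 z [53.9 57.2 60.6] rect [594.6 198.5] [221.7 119.9] 79.0
unit all 3630 z [53.7 57.2 60.6] rect [594.  198.6] [221.6 121. ] 78.9
side 302 z 8.3 ctr [509.7 268. ] w,l 39.0 70.1 yaw -6.7 front [474.9 272.1]
```

View pics/w15.png

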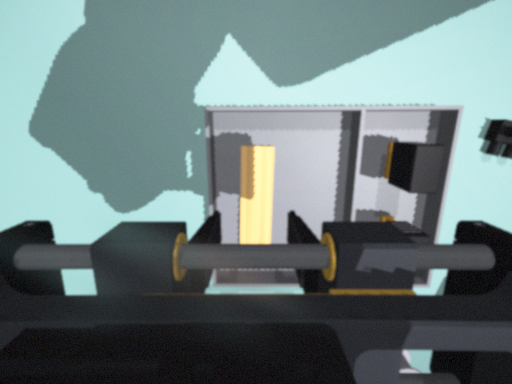

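View pics/s15.png

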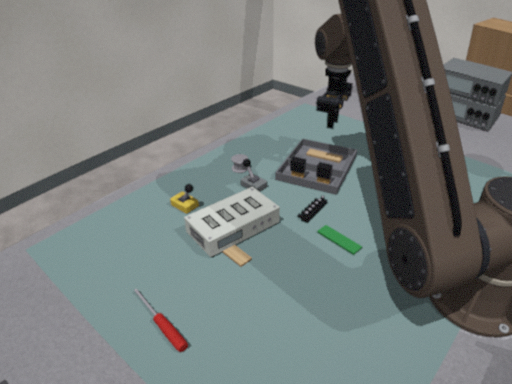

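The first strip lies flat in the wide compartment (257,195 in the wrist picture). Now for the second one.

```bash
python3 plan.py 520.4 265.6 150 -5.6 16
```

```text
row m/deg [-0.0014 -0.0017  0.0348] [0.   1.36 0.  ] N 16 radii 529-640
pos [ 600.  -282.9  122.7] psi 16.09 op 0.471 F [ 0.8 -0.2 -0.1] t 28.5 j6 -2.39
```

```bash
python3 -m inch '[-0.0014,-0.0017,0.0348,0,1.36,0,0.05,-0.0014,-0.0017,0.0348,0,1.36,0,0.05,-0.0014,-0.0017,0.0348,0,1.36,0,0.05,-0.0014,-0.0017,0.0348,0,1.36,0,0.05,-0.0014,-0.0017,0.0348,0,1.36,0,0.05,-0.0014,-0.0017,0.0348,0,1.36,0,0.05,-0.0014,-0.0017,0.0348,0,1.36,0,0.05,-0.0014,-0.0017,0.0348,0,1.36,0,0.05]'; python3 -m inch '[-0.0014,-0.0017,0.0348,0,1.36,0,-0.2,-0.0014,-0.0017,0.0348,0,1.36,0,-0.2,-0.0014,-0.0017,0.0348,0,1.36,0,-0.2,-0.0014,-0.0017,0.0348,0,1.36,0,-0.2,-0.0014,-0.0017,0.0348,0,1.36,0,-0.2,-0.0014,-0.0017,0.0348,0,1.36,0,-0.2,-0.0014,-0.0017,0.0348,0,1.36,0,-0.2,-0.0014,-0.0017,0.0348,0,1.36,0,-0.2,0,0,0,0,0,0,-0.2]'
python3 - <<'E'
from h import *
d=snap('wrist','w16.png')
E
python3 strips.py wrist '[(215,120,290,220)]'; python3 plan.py 520.4 265.6 20 -5.6 5
```

```text
t: 29.3
eef_pos: [533.5, -11.4, 135.0]
tcp_rot: [-1.57, 0.003, 0.09]
ft_force: [0.2, 0.1, -0.4]
opening: 0.474
t: 30.2
eef_pos: [520.6, 268.3, 148.4]
tcp_rot: [-1.571, 0.001, -0.097]
ft_force: [0.1, -0.7, 0.5]
opening: 0.599
wrist 1652 z 7.9 ctr [512.8 265.2] w,l 36.2 67.1 yaw -4.9 front [479.3 268. ]
row m/deg [ 0.0001  0.0256 -0.0002] [ 0.01  0.02 -0.02] N 5 radii 584-585
pos [520.4 266.6 148.2] psi -5.52 op 0.598 F [-0.4 -0.6  0.3] t 30.25 j6 -1.11
```

View pics/w16.png

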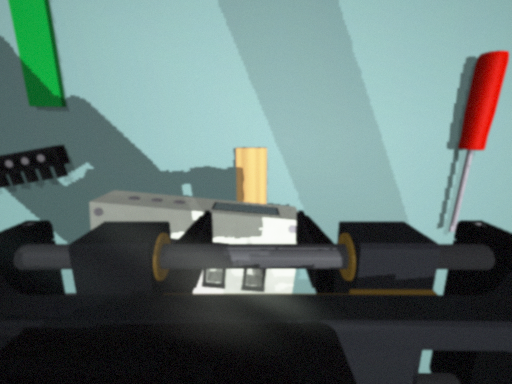

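```bash
python3 -m inch '[0,0.026,-0.001,0,0,0,-0.2,0,0.026,-0.001,0,0,0,-0.2,0,0.026,0,0,0,0,-0.2,0,0.026,0,0,0,0,-0.2,0,0.026,0,0,0,0,-0.2,0,0.008,0,0,0,0,-0.2,0,0.004,0,0,0,0,-0.2,0,0,0,0,0,0,-0.2,0,0,0,0,0,0,-0.2]';  python3 plan.py 520.4 264.7 2.4 -5.3 1
```

```text
t: 31.15
eef_pos: [521.5, 263.2, 8.7]
tcp_rot: [-1.57, -0.001, -0.099]
ft_force: [0.6, -0.1, 0.1]
opening: 0.602
row m/deg [-0.0012  0.0063  0.0014] [-0.03 -0.38  0.07] N 1 radii 584-584
pos [521.5 263.2   8.7] psi -5.68 op 0.602 F [ 0.6 -0.1  0.1] t 31.15 j6 -1.12
```

```bash
python3 -m inch '[-0.001,0.0035,0.001,0,0,0,-0.2,0,0.0025,0,0,0,0,-0.2,0,0,0,0,0,0,-0.2,0,0,0,0,0,0,1,0,0,0,0,0,0,1,0,0,0,0,0,0,1,0,0,0,0,0,0,1,0,0,0,0,0,0,1]';  python3 plan.py 520.4 264.7 2.4 -5.3 1
```

```text
t: 31.95
eef_pos: [520.2, 264.5, 1.9]
tcp_rot: [-1.571, -0.0, -0.099]
ft_force: [-0.3, 3.7, 0.4]
opening: 0.379
row m/deg [ 0.0002 -0.0005  0.0002] [-0.01 -0.35  0.01] N 1 radii 584-584
pos [520.2 264.5   1.9] psi -5.65 op 0.379 F [-0.3  3.7  0.4] t 31.95 j6 -1.11
```

```bash
python3 -m inch '[0,0,0,0,0,0,1,-0.002,0,0,0,0,0,1,-0.003,0,0,0,0,0,1,-0.004,0,0,0,0,0,1,-0.004,0,0,0,0,0,1,-0.004,0,0,0,0,0,1,-0.004,0,0,0,0,0,1]';python3 -m inch '[-0.005,0,0,0,0,0,1,-0.005,0,0,0,0,0,1,-0.005,0,0,0,0,0,1,-0.005,0,0,0,0,0,1,-0.005,0,0,0,0,0,1]'; python3 -m inch '[-0.005,0,0,0,0,0,1,-0.005,0,0,0,0,0,1,-0.006,0,0,0,0,0,1,-0.006,0,0,0,0,0,1,-0.004,0,0,0,0,0,1,0,0,0,0,0,0,1]'
python3 - <<'E'
from h import *
d=snap('wrist','w17.png');snap('side','s17.png');snap('top','t17.png')
E
python3 m1.py 2>&1| egrep 'unit'
```

```text
t: 32.65
eef_pos: [501.7, 266.4, 2.0]
tcp_rot: [-1.569, -0.005, -0.099]
ft_force: [11.5, -1.3, -5.5]
opening: 0.377
t: 33.15
eef_pos: [477.2, 269.1, 2.3]
tcp_rot: [-1.568, -0.006, -0.099]
ft_force: [12.0, -1.1, -1.8]
opening: 0.371
t: 33.75
eef_pos: [447.6, 271.3, 1.8]
tcp_rot: [-1.571, 0.001, -0.099]
ft_force: [-2.6, 0.2, 3.2]
opening: 0.375
unit top 3608 z [52.9 56.5 60. ] rect [593.9 198.4] [221.2 120.5] 79.0
unit all 3705 z [52.8 56.5 60.5] rect [574.3 202.2] [221.2 160.2] 78.9
```

View pics/s17.png

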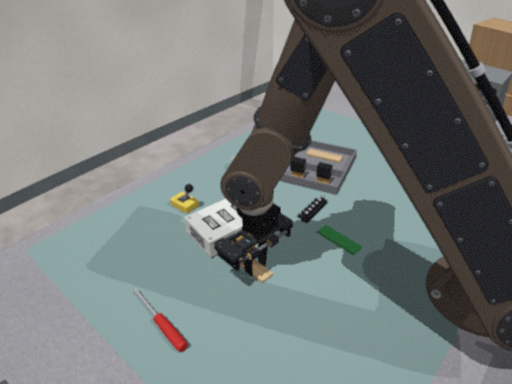

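The strip is clear of the case and the unit has moved by under 1 mm. I'll lift it and carry it over.

```bash
python3 -m inch '[-0.003,-0.003,0,0,0,0,1,0,-0.006,0,0,0,0,1,0,-0.015,0,0,0,0,1,0,-0.025,0,0,0,0,1,0,-0.03,0,0,0,0,1,0,-0.03,0,0,0,0,1,0,0,0,0,0,0,1]'
python3 - <<'E'
from h import *
d=snap('wrist','w18.png');snap('side','s18.png');snap('top','t18.png')
E
python3 tray.py top;python3 plan.py 583.7 -224.2 120 16 17
```

```text
t: 34.6
eef_pos: [447.0, 272.4, 114.4]
tcp_rot: [-1.568, -0.005, -0.099]
ft_force: [0.5, -0.8, -0.5]
opening: 0.378
tray [ 597.1 -205.8] yaw deg 16.08 score 588 of 731
(-45, 76) [ 532.8 -145.3]
(45, 76) [ 619.3 -120.3]
(0, -45) [ 609.6 -249.1]
row m/deg [ 0.0058 -0.0006 -0.0299] [ 0.   -1.27 -0.  ] N 17 radii 481-625
pos [445.3 271.5 110.5] psi -5.67 op 0.376 F [-0.3 -0.5 -0.8] t 34.75 j6 -1.05
```

View pics/w18.png

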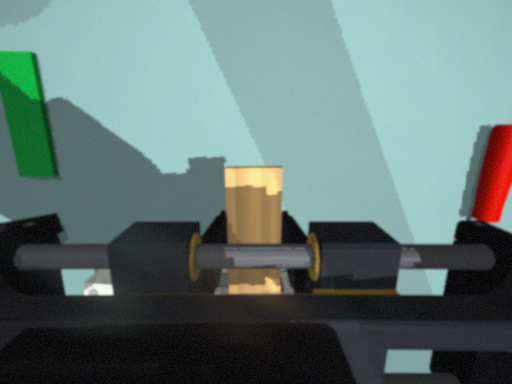

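```bash
python3 -m inch '[0.0058,-0.001,-0.03,0,-1.27,0,1,0.0058,-0.001,-0.03,0,-1.27,0,1,0.0058,-0.001,-0.03,0,-1.27,0,1,0.0058,-0.001,-0.03,0,-1.27,0,1,0.0058,-0.001,-0.03,0,-1.27,0,1,0.0058,-0.001,-0.03,0,-1.27,0,1,0.0058,-0.001,-0.03,0,-1.27,0,1,0.0058,-0.001,-0.03,0,-1.27,0,1,0.0058,-0.001,-0.03,0,-1.27,0,1]';python3 - <<'E'
from h import *
d=snap('side','s19.png')
E
python3 tray.py side; python3 plan.py 583.7 -224.2 125 16 8
```

```text
t: 35.65
eef_pos: [494.4, 0.3, 118.6]
tcp_rot: [-1.57, 0.002, 0.101]
ft_force: [1.1, 0.6, 0.6]
opening: 0.375
tray [ 594.8 -206.4] yaw deg 16.49 score 276 of 381
(-45, 76) [ 530.1 -146.3]
(45, 76) [ 616.4 -120.7]
(0, -45) [ 607.5 -249.5]
row m/deg [ 0.0058 -0.0008 -0.0292] [ 0.   -1.27 -0.01] N 8 radii 506-625
pos [496.1  -2.8 118.8] psi 5.83 op 0.375 F [ 1.7 -1.8 -0.4] t 35.7 j6 -1.81
```

View pics/s19.png

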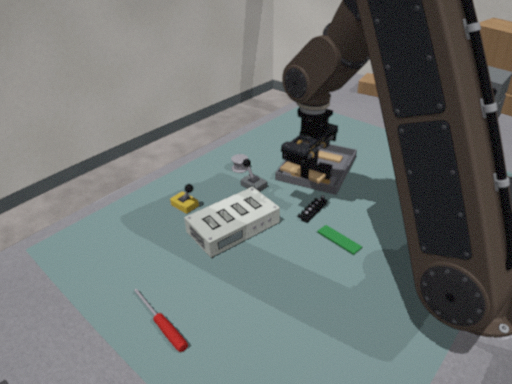

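```bash
python3 -m inch '[0.0058,-0.0007,-0.0292,0,-1.27,0,1,0.0058,-0.0007,-0.0292,0,-1.27,0,1,0.0058,-0.0007,-0.0292,0,-1.27,0,1,0.0058,-0.0007,-0.0292,0,-1.27,0,1,0.0058,-0.0007,-0.0292,0,-1.27,0,1,0.0058,-0.0007,-0.0292,0,-1.27,0,1,0.0058,-0.0007,-0.0292,0,-1.27,0,1,0.0058,-0.0007,-0.0292,0,-1.27,0,1,0,0,0,0,0,0,1]';python3 - <<'E'
from h import *
d=snap('wrist','w20.png');snap('side','s20.png');snap('top','t20.png')
E
python3 tray.py side top; python3 plan.py 583.7 -224.2 7 16 6
```

```text
t: 36.6
eef_pos: [582.4, -222.5, 123.7]
tcp_rot: [-1.571, 0.001, 0.276]
ft_force: [-0.3, -0.4, -0.7]
opening: 0.373
tray [ 594.3 -207.1] yaw deg 16.34 score 402 of 613
(-45, 76) [ 529.8 -146.8]
(45, 76) [ 616.1 -121.5]
(0, -45) [ 607.  -250.2]
tray [ 597.2 -205.8] yaw deg 16.04 score 453 of 572
(-45, 76) [ 532.9 -145.2]
(45, 76) [ 619.4 -120.3]
(0, -45) [ 609.6 -249.1]
row m/deg [ 0.0002  0.0195 -0.001 ] [-0.02 -0.02 -0.02] N 6 radii 622-625
pos [ 581.  -219.1  124.2] psi 15.89 op 0.375 F [-0.8  0.3 -0.1] t 36.75 j6 -2.32
```

View pics/w20.png

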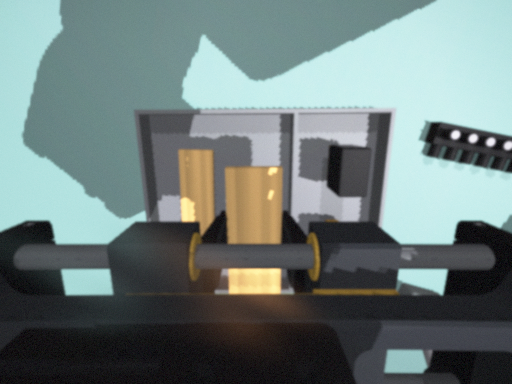

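```bash
python3 -m inch '[0,0.02,-0.0025,0,0,0,1,0,0.025,-0.0025,0,0,0,1,0,0.025,0,0,0,0,1,0,0.025,0,0,0,0,1,0,0.01,0,0,0,0,1,0,0.004,0,0,0,0,1,0,0.003,0,0,0,0,1,0,0,0,0,0,0,1]';python3 plan.py 583.7 -224 7 16 1
```

```text
t: 37.55
eef_pos: [583.5, -224.5, 14.1]
tcp_rot: [-1.571, -0.001, 0.278]
ft_force: [-0.3, 0.4, 0.6]
opening: 0.373
row m/deg [0.0004 0.0071 0.0004] [ 0.04 -0.07  0.04] N 1 radii 625-625
pos [ 583.5 -224.5   14.1] psi 15.93 op 0.373 F [-0.3  0.4  0.6] t 37.55 j6 -2.32
```

```bash
python3 -m inch '[0,0.004,0,0,0,0,1,0,0.0025,0,0,0,0,1,0,0,0,0,0,0,1,0,0,0,0,0,0,0.05,0,0,0,0,0,0,0.05,0,0,0,0,0,0,0.05,0,0,0,0,0,0,0.05]';python3 -m inch '[0,-0.005,0,0,0,0,0.05,0,-0.02,0,0,0,0,0.05,0,-0.04,0,0,0,0,0.05,0,-0.05,0,0,0,0,0.05,0,-0.05,0,0,0,0,0.05]';python3 plan.py 500 -20 220 16 8
```

```text
t: 38.25
eef_pos: [583.2, -224.6, 7.0]
tcp_rot: [-1.571, -0.0, 0.278]
ft_force: [0.2, 0.2, -0.7]
opening: 0.471
t: 38.75
eef_pos: [582.8, -224.4, 173.9]
tcp_rot: [-1.57, 0.0, 0.278]
ft_force: [0.5, -1.0, 0.3]
opening: 0.474
row m/deg [-0.0029 -0.0058  0.0274] [-0.   -0.01 -0.  ] N 8 radii 500-606
pos [ 582.8 -224.4  173.9] psi 15.92 op 0.474 F [ 0.5 -1.   0.3] t 38.75 j6 -2.32
```

Now I'll move the arm aside so all of it can be seen.

```bash
python3 -m inch '[-0.01,-0.006,0.03,0,0,0,0.05,-0.01,-0.006,0.03,0,0,0,0.05,-0.01,-0.006,0.03,0,0,0,0.05,-0.01,-0.006,0.03,0,0,0,0.05,-0.01,-0.006,0.03,0,0,0,0.05,-0.01,-0.006,0.03,0,0,0,0.05,-0.01,-0.006,0.03,0,0,0,0.05]';python3 - <<'E'
from h import *
d=snap('wrist','w21.png');snap('side','s21.png');snap('top','t21.png')
cv2.imwrite('pics/c21.png',np.hstack([cv2.resize(load(c)['pixels'],(400,300)) for c in('side','top')]))
d=load('side');cv2.imwrite('pics/s21c.png',cv2.resize(d['pixels'][130:260,150:380],None,fx=3.4,fy=3.4,interpolation=cv2.INTER_CUBIC))
W=cloud(d);Z=W[...,2]
m=(Z>50)&(Z<100)&(np.hypot(W[...,0]-690,W[...,1]-10)<70);print('ball',np.nanmedian(W[m],0))
E
python3 tray.py side top;  python3 m1.py 2>&1| egrep 'unit'
```

```text
t: 39.45
eef_pos: [457.3, -40.9, 214.5]
tcp_rot: [-1.571, -0.0, 0.278]
ft_force: [0.0, 0.8, 0.2]
opening: 0.471
ball [704.17035634  14.04499357  77.70367823]
tray [ 594.5 -206.9] yaw deg 16.35 score 396 of 590
(-45, 76) [ 529.9 -146.7]
(45, 76) [ 616.2 -121.3]
(0, -45) [ 607.1 -250.1]
tray [ 597.2 -205.9] yaw deg 16.15 score 508 of 616
(-45, 76) [ 532.8 -145.4]
(45, 76) [ 619.3 -120.4]
(0, -45) [ 609.7 -249.1]
unit top 3596 z [53.1 56.5 60. ] rect [593.8 198.5] [221.2 120.3] 79.0
unit all 3624 z [52.8 56.4 60. ] rect [593.8 198.4] [221.3 120.3] 79.0
```

View pics/c21.png

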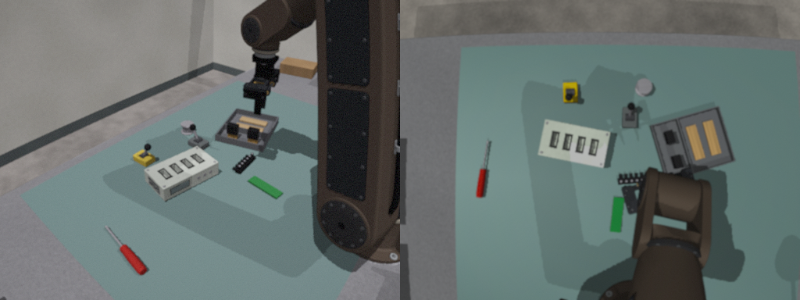

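View pics/s21c.png

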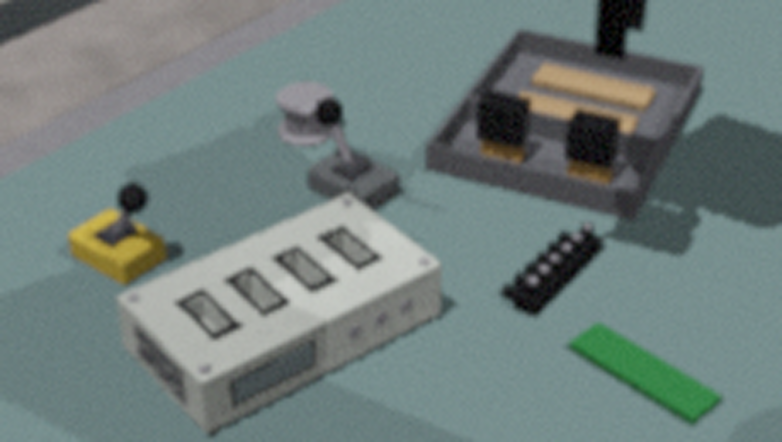

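Run:
```python
from h import *
d=load('top');W=cloud(d);Z=W[...,2]
m=(Z>62)&(Z<95)&(np.hypot(W[...,0]-705,W[...,1]-10)<45)
P=W[m];c=cv2.minAreaRect(P[:,:2].astype(np.float32))[0];print('ball',c,'angle~',.5+np.arcsin((c[0]-687)/62.6))
s=env.state();print(s['t'],s['ft_force'],np.abs(s['qvel']).max())
print(env.job_done())
```

```text
ball (713.5946044921875, 11.216980934143066) angle~ 0.9387784383110183
39.6 [ 0.01416772 -1.45961282  0.29918226] 0.03322074733641966
the job is handed in; nothing more can be done
None
```

The job was handed in at t = 39.6 s; no verdict is reported. The isolator is off, both plugs that were present are in the narrow compartment, and both strips lie flat in the wide one.

- **Order:** I threw the isolator first. Then I pulled the two plugs (sockets y −66 and y +22; the other two sockets were empty from the start) and stood them in the tray. Last, I drew the strips out along their own length and laid them side by side.
- **Isolator:** the last check put the ball about 57 mm over, which I estimate as 0.94 rad against the 0.8 needed. The wrist force briefly reached about 95 N when the lever met its stop, under the 120 N limit. Closed fingertips did the pushing.
- **Unit:** it moved by less than 1 mm and settled level, about 1 mm lower on average.
- **Tray and the rest:** no knock to the tray showed. The bystanders and look-alikes look undisturbed in the last pictures, though I only checked them by eye. The gripper was clear of everything.
- **Disagreement:** the side and top cameras place the tray about 3 mm apart, which is within calibration error and well inside the margins.

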